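# Swap the battery pack of a cordless stereo microscope

## Task

The microscope's lamp was left on and its pack has run flat. Slide the lamp switch off, move the flat pack (red end) from the sloped bay to the charger's free pocket, standing grip end up, push the charged pack (green end) into the bay until it clicks fully home, and only then slide the switch back on. Leave the pack that is still charging (amber end), the specimen dish, the wash bottle and the camera where they are.

Things in the scene. Friction and masses are not known exactly. Their poses are not given: they have to be found in the camera images.
- scope: white stereo microscope fixed on the desk, origin under its base's centre, x to its back, y left. Base 270 x 220 mm, 85 high; its front 70 mm is a grey panel sloping 35.5 deg, facing robot and up: bay on its left, lamp switch on its right, 130 mm apart. Head and two eyepieces hang 190 to 400 mm above the desk, forward to x -0.09, over the panel: tools must reach the panel along its normal
- switch_ridge (a point): middle of the top of the small orange ridge on the flush lamp switch. Axes: x up the panel's slope, y left along the panel (line of travel), z out of the panel. Ridge: 14 (x) x 4 (y) mm, 4 mm high: the panel's surface is 4 mm below this point. The panel round it is smooth for 43 mm up, down and to the right, and 110 mm to the left
- lamp_switch (a joint): travel of the lamp switch, m: 0 = off (right end, white dot), 0.009 = on (left end, green dot). It snaps to the nearer end across a detent half-way that takes about 3 N
- bay_mouth (a point): centre of the battery bay's mouth, in the panel's surface. Axes: x up the slope, y left, z straight out of the bay, 35.5 deg from vertical, leaning to the robot. Socket 42.5 (x) x 25 (y) mm, 45 deep, mouth chamfered 3 mm. A sprung ball in its upper wall meets a pack's nose 15 mm short of home and clicks into its groove at home; about 5 to 15 N to push in or pull out
- flat_pack_mid (a point): centre of the flat pack (red end plate); starts home in the bay, grip end 31 mm out, this point then 7 mm inside the mouth. Packs: 40 (x) x 22 (y) x 76 mm (z, towards the grip end), about 0.11 kg, black, grip end grey; nose chamfered 4 mm; groove in each narrow side 8 to 20 mm from the nose; alike when turned half round about z
- charged_pack_mid (a point): centre of the charged pack (green end plate), same size; starts upright in the charger's near or far pocket, grip end up, 48 mm out of it
- charging_pack_mid (a point): centre of the pack still charging (amber end plate), same size, upright in the charger's other outer pocket; to be left there
- pocket_free (a point): mouth centre of the charger's middle, free pocket, 36 mm above the desk. Charger: fixed black block 190 (x) x 80 (y) x 36 mm, three upright pockets in a row along x, 60 mm apart. Pocket 45 (x) x 27 (y) mm, 28 deep, mouth chamfered 3 mm; a pack stands in it nose down, 40 mm side along x, its centre then 10 mm above the mouth
- pocket_near (a point): mouth centre of the charger's outer pocket on its -x side (nearer the robot)
- pocket_far (a point): mouth centre of the charger's outer pocket on its +x side (farther from the robot)
- dish: clear round specimen dish 61 mm across, 15 mm high, on the stage under the microscope's objective; origin at the centre of its underside
- wash_bottle: pale plastic wash bottle, 72 mm across, 206 mm high with its spout; origin at the centre of its underside
- camera: small blue and silver camera, 92 (x) x 40 (y) x 59 mm; origin at the centre of its underside

How it is judged:
On the way, in this order (a step that is already met when the one before it is completed fails the run):
1. the lamp is switched off while the flat pack is still in the bay (value of joint lamp_switch below 0.0015 m and z of flat_pack_mid in the frame of bay_mouth below -0.0045 m and x of flat_pack_mid in the frame of bay_mouth between -0.006 and 0.006 m and y of flat_pack_mid in the frame of bay_mouth between -0.006 and 0.006 m and angle between the z axis of flat_pack_mid and the z axis of bay_mouth, either way round below 0.12 rad), for 0.2 s.
2. the flat pack stands in a pocket of the charger, the lamp still off (value of joint lamp_switch below 0.0015 m and ((horizontal distance between flat_pack_mid and pocket_near below 0.006 m and z of flat_pack_mid in the frame of pocket_near between 0 and 0.014 m and angle between flat_pack_mid's own z axis and vertical below 0.25 rad) or (horizontal distance between flat_pack_mid and pocket_free below 0.006 m and z of flat_pack_mid in the frame of pocket_free between 0 and 0.014 m and angle between flat_pack_mid's own z axis and vertical below 0.25 rad) or (horizontal distance between flat_pack_mid and pocket_far below 0.006 m and z of flat_pack_mid in the frame of pocket_far between 0 and 0.014 m and angle between flat_pack_mid's own z axis and vertical below 0.25 rad))), for 0.2 s.
3. the charged pack is clicked home in the bay, the lamp still off (value of joint lamp_switch below 0.0015 m and z of charged_pack_mid in the frame of bay_mouth below -0.0045 m and x of charged_pack_mid in the frame of bay_mouth between -0.006 and 0.006 m and y of charged_pack_mid in the frame of bay_mouth between -0.006 and 0.006 m and angle between the z axis of charged_pack_mid and the z axis of bay_mouth, either way round below 0.12 rad), for 0.2 s.
4. the lamp is switched on (value of joint lamp_switch above 0.0075 m and z of charged_pack_mid in the frame of bay_mouth below -0.0045 m and x of charged_pack_mid in the frame of bay_mouth between -0.006 and 0.006 m and y of charged_pack_mid in the frame of bay_mouth between -0.006 and 0.006 m and angle between the z axis of charged_pack_mid and the z axis of bay_mouth, either way round below 0.12 rad), for 0.2 s.
At the end, for the whole second after the job is handed in: Switch fully on (over 7.5 of 9 mm); charged pack home in the bay, within 2.5 mm of full depth and in line; flat pack at the bottom of a charger pocket, within 6 mm sideways and 14 degrees of upright; charging pack still in its pocket; all at rest (all of step 4 and ((horizontal distance between flat_pack_mid and pocket_near below 0.006 m and z of flat_pack_mid in the frame of pocket_near between 0 and 0.014 m and angle between flat_pack_mid's own z axis and vertical below 0.25 rad) or (horizontal distance between flat_pack_mid and pocket_free below 0.006 m and z of flat_pack_mid in the frame of pocket_free between 0 and 0.014 m and angle between flat_pack_mid's own z axis and vertical below 0.25 rad) or (horizontal distance between flat_pack_mid and pocket_far below 0.006 m and z of flat_pack_mid in the frame of pocket_far between 0 and 0.014 m and angle between flat_pack_mid's own z axis and vertical below 0.25 rad)) and ((horizontal distance between charging_pack_mid and pocket_near below 0.006 m and z of charging_pack_mid in the frame of pocket_near between 0 and 0.014 m and angle between charging_pack_mid's own z axis and vertical below 0.25 rad) or (horizontal distance between charging_pack_mid and pocket_free below 0.006 m and z of charging_pack_mid in the frame of pocket_free between 0 and 0.014 m and angle between charging_pack_mid's own z axis and vertical below 0.25 rad) or (horizontal distance between charging_pack_mid and pocket_far below 0.006 m and z of charging_pack_mid in the frame of pocket_far between 0 and 0.014 m and angle between charging_pack_mid's own z axis and vertical below 0.25 rad)) and linear speed of each of charged_pack, flat_pack below 0.02 m/s); the robot touches nothing.
It fails at once if the lamp switch is on while no pack is home in the bay (value of joint lamp_switch above 0.0065 m and z of flat_pack_mid in the frame of bay_mouth above 0.004 m and not (z of charged_pack_mid in the frame of bay_mouth below -0.0045 m and x of charged_pack_mid in the frame of bay_mouth between -0.006 and 0.006 m and y of charged_pack_mid in the frame of bay_mouth between -0.006 and 0.006 m and angle between the z axis of charged_pack_mid and the z axis of bay_mouth, either way round below 0.12 rad)).
It fails at once if the charging pack is displaced by more than 12 mm (distance of charging_pack_mid from where it was at the start of the episode above 0.012 m).
It fails at once if the specimen dish is displaced by more than 15 mm (distance of dish from where it was at the start of the episode above 0.015 m).
It fails at once if the wash bottle is displaced by more than 25 mm (distance of wash_bottle from where it was at the start of the episode above 0.025 m).
It fails at once if the camera is displaced by more than 25 mm (distance of camera from where it was at the start of the episode above 0.025 m).
It also fails if it takes over 72 s, if anything falls off the work surface, if the arm or the gripper's body presses on something with over 40 N, if the wrist force passes 120 N, or if a joint passes its speed limit or range.

## Robot

A 7-joint arm with a two-finger parallel gripper is mounted at the origin on the work surface. World frame = base frame: x ahead of the robot, y to its left, z up, the work surface at z = 0. Lengths are in m, angles in rad, forces in N, time in s.
With the tool pointing down it reaches from about 0.35 to 0.9 m from the base axis. Payload 7.2 kg.
Tool frame: the origin (TCP) lies between the finger pads; the fingertips stand 8 mm ahead of it and the grasp point (between the pads) lies 11 mm behind it; z points along the fingers, y is the direction in which the jaws open and shut (so a half turn about z gives the same grasp; the last joint's range is limited). The gripper opens to 85 mm and grips with 20 to 120 N. Pads are 22 mm wide; open, the fingers measure 114 mm over their backs; the gripper's body (76 mm by 85 mm) begins 54 mm behind the grasp point. The pads swing forward as they close: fully open they stand 13 mm farther back than shut.
Start: joints at [1.278, 0.411, -0.013, 1.596, 0.006, 1.134, -0.082], TCP at [0.139, -0.609, 0.239] pointing down, gripper open.
Joint ranges: [-2.95, 2.95], [-0.29, 1.99], [-1.47, 1.44], [0.14, 2.54], [-1.03, 4.17], [0.13, 1.85], [-2.86, 2.86]. Speed limits (rad/s): [2.39, 2.39, 3.01, 3.01, 3.14, 3.14, 3.14].

## Interface

Orientations are given as [roll, pitch, yaw] about the fixed x, y, z axes, in that order (R = Rz(yaw) Ry(pitch) Rx(roll)).
In Python, from cell import arm, imaging gives the robot as it stands.
- The arm moves only by the tool carry_out, never from a script. Its argument "rows" is a list of rows, each a list of 5 numbers: the finger opening in m, from 0 to 0.0854, then the shift along the tool's x, y, z in m, then the turn about the tool's z in rad. A call has 1 to 8 rows; each row is the pose to reach, as a shift and turn from the pose measured when the call began, along the tool's axes at that moment; what a row does not reach only later rows make up. A row lasts 1/10 s, in which the tool goes at most 50 mm and 8.59 degrees, less where a joint would pass 70% of its speed; a pose out of reach is approached as far as the arm can. A call with a gripper value outside its range is refused whole. The fingers move at their own pace and stop on an object; "newtons" is the grip in N (left out, the last holds). Time passes only in rows, so rows that repeat a pose let the fingers close. It gives the time, the measured TCP pose, the force and the opening at its end, in the units of the state.
- arm.read_state(): the state, without advancing time (a new reading comes with each control period).
- imaging.read_camera(name): name is "scene" or "top"; returns a dict with "img" (400x640x3 uint8, red, green, blue), "z_map" (400x640 float32, m along the optical axis (not along the pixel's ray), 0 where there is no reading), "fx", "fy", "cx", "cy" (pixels), "rvec" (rotation vector, rad) and "tvec" (3), from world to camera coordinates, as OpenCV has them. Camera axes: x right, y down, z forward; pixel columns grow to the right and rows downward; lengths in m; the calibration is good to about 2 mm. A picture is of the moment at which its call begins.
- arm.job_done(): hands the job in, once; it reports no verdict.
The state is a dict: "t": time; "q": joint angles; "joint_velocities": joint speeds; "joint_efforts": joint torques, N m; "tcp_pos": TCP position; "eef_rot": TCP orientation; "contact_force": force on the tool from outside, world axes, zero at the start; "torque": the same for the moment, N m; "opening": opening from 0.0 (shut) to 1.0 (fully open).
Only numpy, scipy, OpenCV 4.12 (cv2) and the standard library are available. Lean on these libraries where they do the work, as an engineer would, in place of code of your own. Each camera call takes 0.05 s, during which the arm holds its last target. There are 200 camera calls.

## Working session

There is one attempt and no reset: what is moved stays moved. The work goes in short steps, Python scripts to look and compute and a tool call to move; the robot and the scene stay as the last step left them, time stands still between calls to the robot, and variables do not carry over. Pictures are saved under pics/ and viewed, about 8 in all and at most 12, crops included, and the job is handed in when it is done.

Besides the shell and the picture viewer there is one more tool, called as name([rows], argument=value, ...), one row to a line, values as JSON. carry_out: Moves the arm, as the interface text tells. Its arguments: {"type":"object","properties":{"rows":{"type":"array"},"newtons":{"type":"number"}},"required":["rows"]}

```bash
ls; mkdir -p pics; cat > h.py <<'E'
import numpy as np, cv2, sys
from scipy.spatial.transform import Rotation as R
from cell import arm, imaging
def cam(n):
    c=imaging.read_camera(n); Rm=cv2.Rodrigues(np.array(c['rvec'],float))[0]; t=np.array(c['tvec'],float).ravel()
    z=c['z_map'].astype(float); v,u=np.mgrid[:z.shape[0],:z.shape[1]]
    P=np.dstack([(u-c['cx'])/c['fx']*z,(v-c['cy'])/c['fy']*z,z])-t
    c['W']=P@Rm; c['W'][z==0]=np.nan; c['Rm']=Rm; c['t']=t
    return c
def proj(c,p): 
    q=c['Rm']@np.asarray(p)+c['t']; return np.array([c['fx']*q[0]/q[2]+c['cx'],c['fy']*q[1]/q[2]+c['cy']])
def save(c,fn,box=None,s=1):
    im=c['img'][:,:,::-1]
    if box: im=im[box[1]:box[3],box[0]:box[2]]
    cv2.imwrite('pics/'+fn,cv2.resize(im,None,fx=s,fy=s,interpolation=cv2.INTER_CUBIC))
E
python3 - <<'E'
from h import *
s=arm.read_state(); print(s)
for n in('scene','top'):
    c=cam(n); save(c,n+'0.png'); np.savez('/tmp/'+n+'.npz',**c); print(n,c['fx'],-c['Rm'].T@c['t'],c['Rm'][2])
E
```

```text
pics
{'t': 0.0, 'q': array([ 1.27779739,  0.41190082, -0.01268992,  1.59703652,  0.00556894,
        1.1343203 , -0.08219439]), 'joint_velocities': array([ 5.80472698e-04, -9.31292532e-04,  7.00924667e-04,  6.15734578e-05,
       -1.53991260e-03,  4.95089995e-04,  1.19640786e-03]), 'joint_efforts': array([-1.52354228e-04, -6.00624418e+01,  6.81490358e-01, -2.99405229e+01,
        1.37385313e-02,  1.06281528e-02,  1.30281398e-05]), 'tcp_pos': array([ 0.13916722, -0.60881021,  0.23845569]), 'eef_rot': array([-3.13996568e+00,  9.65737381e-05,  2.24795817e-01]), 'contact_force': array([-0.02990214,  0.42977911, -0.0913327 ]), 'torque': array([ 0.01984158, -0.04802759, -0.04609232]), 'opening': 0.9991293909276923}
scene 450.0375767102315 [1.10507783 0.61268643 0.78815315] [-0.48602132 -0.52928591 -0.69544209]
top 399.2955968965576 [0.51826128 0.0667609  1.01575211] [ 0.09512212  0.03638606 -0.9948004 ]
```

View pics/scene0.png

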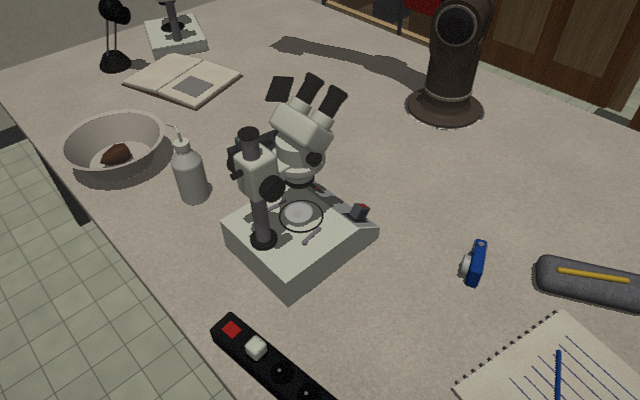

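View pics/top0.png

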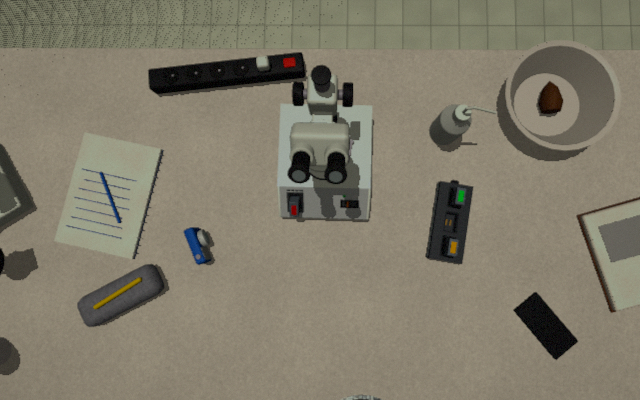

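The top view shows the scope at about (325,160), the red pack in the bay at (294,207), and the switch at (350,204). On the charger, green is in the far pocket (460,196), the free pocket is at (451,222), and amber is near (453,247). The camera is at (198,245) and the bottle at (452,125).

```bash
python3 - <<'E'
from h import *
c=dict(np.load('/tmp/top.npz'));W=c['W'];im=c['img'][:,:,::-1]
a=cv2.resize(im[185:225,275:375],None,fx=8,fy=8,interpolation=cv2.INTER_CUBIC)
b=cv2.resize(im[178:268,420:480],None,fx=3.3,fy=3.3,interpolation=cv2.INTER_CUBIC)
o=np.zeros((320+b.shape[0]+0,800,3),np.uint8);o[:320,:800]=a;o[320:,:b.shape[1]]=b[:280+40]
s=dict(np.load('/tmp/scene.npz'));d=cv2.resize(s['img'][170:260,300:390,::-1],(270,270),interpolation=cv2.INTER_CUBIC);o[320:590,400:670]=d[:o.shape[0]-320]
cv2.imwrite('pics/z.png',o[:600])
def fit(P):
    P=P[np.isfinite(P).all(1)];m=np.median(P,0)
    for _ in range(4):
        u,sv,vt=np.linalg.svd(P-P.mean(0),full_matrices=False);n=vt[2]*np.sign(vt[2][2]);r=(P-P.mean(0))@n
        k=abs(r)<max(.0015,2*np.median(abs(r)));m=P.mean(0);P=P[k]
    return n,m,len(P),r.std()
print('panel',fit(W[195:214,308:336].reshape(-1,3)))
for r,nm in(((205,207,290,298),'red'),):print(nm,W[207,294],W[212,294])
for v,u in((206,294),(211,294),(203,350),(197,461),(222,450),(247,454),(125,452),(245,198),(185,436),(262,436),(115,360),(200,360)):print(v,u,W[v,u].round(4))
E
```

```text
panel (array([-0.59022733,  0.00903667,  0.8071865 ]), array([0.58238132, 0.10752519, 0.05697377]), 382, np.float64(0.0008109034757356845))
red [0.57250277 0.16970187 0.08817858] [0.56131929 0.17054863 0.07774408]
206 294 [0.5746 0.1694 0.0916]
211 294 [0.5635 0.1701 0.0822]
203 350 [0.5861 0.0385 0.0593]
197 461 [ 0.6026 -0.2172  0.0838]
222 450 [ 0.5465 -0.2132  0.005 ]
247 454 [ 0.4873 -0.2002  0.0825]
125 452 [ 0.7593 -0.1844  0.1331]
245 198 [0.4787 0.4028 0.057 ]
185 436 [ 0.6385 -0.1779  0.0101]
262 436 [ 0.4465 -0.1794 -0.0018]
115 360 [0.7944 0.0183 0.0857]
200 360 [0.5931 0.0151 0.0669]
```

View pics/z.png

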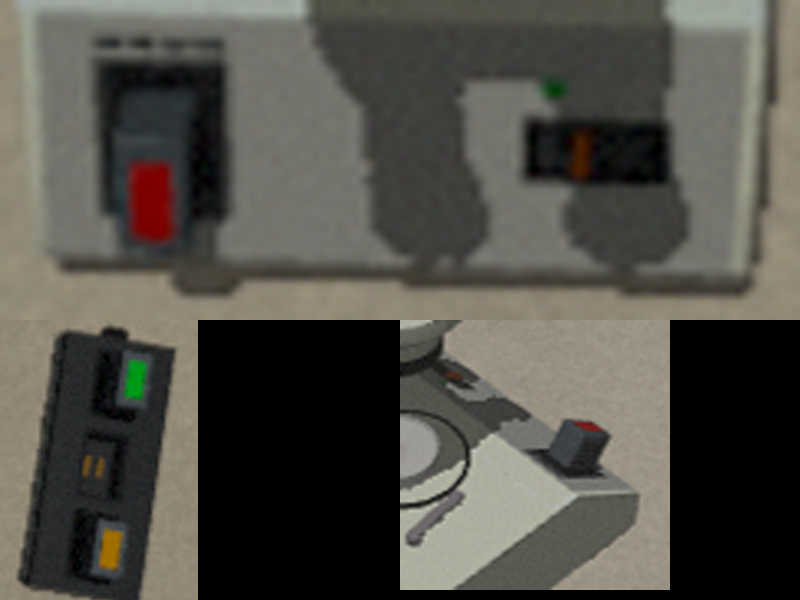

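The crop shows the orange ridge left of centre in its slot at about (347,204), so the lamp is on. The red plate is at about (294,210). The free pocket is empty, and the charger is turned slightly.

```bash
cat >> h.py <<'E'
def seg(c,lo,box):
    hsv=cv2.cvtColor(c['img'],cv2.COLOR_RGB2HSV); x0,y0,x1,y1=box
    m=np.zeros(hsv.shape[:2],bool); (h0,h1),smin,vmin=lo
    H=hsv[...,0].astype(int); hh=(H>=h0)&(H<=h1) if h0<=h1 else (H>=h0)|(H<=h1)
    m[y0:y1,x0:x1]=(hh&(hsv[...,1]>=smin)&(hsv[...,2]>=vmin))[y0:y1,x0:x1]
    w=np.argwhere(m)
    return (w[:,::-1].mean(0),len(w),m) if len(w) else (None,0,m)
def ray(c,uv):
    d=c['Rm'].T@np.array([(uv[0]-c['cx'])/c['fx'],(uv[1]-c['cy'])/c['fy'],1]); return -c['Rm'].T@c['t'],d/np.linalg.norm(d)
def tri(rays):
    A=sum(np.eye(3)-np.outer(d,d) for o,d in rays);b=sum((np.eye(3)-np.outer(d,d))@o for o,d in rays)
    p=np.linalg.solve(A,b);return p,[np.linalg.norm((np.eye(3)-np.outer(d,d))@(p-o)) for o,d in rays]
def onplane(r,n,p0): o,d=r; return o+d*(n@(np.asarray(p0)-o))/(n@d)
E
python3 - <<'E'
from h import *
T=dict(np.load('/tmp/top.npz'));S=dict(np.load('/tmp/scene.npz'))
Q={}
for nm,lo,bt,bs in(('red',((172,6),150,60),(280,190,310,222),(340,190,380,230)),('green',((45,75),120,60),(440,180,480,215),None),('amber',((12,28),150,80),(440,232,475,265),None),('orange',((4,20),120,30),(338,196,362,212),(305,175,335,200))):
    ut,k,m=seg(T,lo,bt);print(nm,ut,k,np.nanmedian(T['W'][m],0).round(4))
    Q[nm]=ray(T,ut)
    if bs is not None:
        us,k2,m2=seg(S,lo,bs);print('  scene',us,k2,np.nanmedian(S['W'][m2],0).round(4) if k2 else '')
        if k2: p,e=tri([ray(T,ut),ray(S,us)]);print('  tri',p.round(4),np.round(e,4))
Z=np.array([0,0,1.])
g=onplane(Q['green'],Z,[0,0,.084]);a=onplane(Q['amber'],Z,[0,0,.084]);print('g,a',g,a,np.linalg.norm(g-a),(g+a)/2,'yaw',np.arctan2(*(g-a)[1::-1]))
# base top outline (white, z~85mm)
for nm,c in(('top',T),('scene',S)):
    W=c['W'];m=(abs(W[...,2]-.085)<.004)&(W[...,0]>.55)&(W[...,0]<.9)&(W[...,1]>-.05)&(W[...,1]<.25)
    pts=W[m][:,:2]
    print(nm,'top plane z',np.nanmedian(W[m][:,2]),len(pts),'rect',cv2.minAreaRect((pts*1000).astype(np.float32)),pts.min(0),pts.max(0))
    m=(abs(W[...,2]-.036)<.005)&(W[...,0]>.4)&(W[...,0]<.7)&(W[...,1]>-.3)&(W[...,1]<-.12)
    if m.sum()>20: print('charger',m.sum(),np.nanmedian(W[m][:,2]),cv2.minAreaRect((W[m][:,:2]*1000).astype(np.float32)))
    m=(W[...,2]>.006)&(W[...,0]>.4)&(W[...,0]<.7)&(W[...,1]>-.3)&(W[...,1]<-.12)
    if m.sum()>20: print('charger all',m.sum(),cv2.minAreaRect((W[m][:,:2]*1000).astype(np.float32)))
    m=(W[...,2]>.015)&(W[...,2]<.083)&(W[...,0]>.5)&(W[...,0]<.62)&(W[...,1]>-.05)&(W[...,1]<.25)
    print('panel ext',W[m].min(0),W[m].max(0))
E
```

```text
red [293.40740741 209.72222222] 54 [0.5657 0.1719 0.0838]
  scene [362.0625 204.9375] 16 [0.5661 0.1702 0.0859]
  tri [0.5664 0.171  0.0861] [0.0003 0.0003]
green [460.68055556 195.58333333] 72 [ 0.6061 -0.2169  0.0838]
amber [453.03125  247.078125] 64 [ 0.4873 -0.1974  0.084 ]
orange [347.11764706 203.94117647] 17 [0.5834 0.0457 0.062 ]
  scene [317.14285714 188.        ] 7 [0.582  0.0464 0.0628]
  tri [0.5836 0.0454 0.0632] [0.0002 0.0002]
g,a [ 0.60584197 -0.21642076  0.084     ] [ 0.48714245 -0.19753401  0.084     ] 0.12019269976452603 [ 0.54649221 -0.20697739  0.084     ] yaw -0.15779118139196946
top top plane z 0.08471975593539427 4016 rect ((690.6475219726562, 102.41697692871094), (220.69680786132812, 259.8541259765625), 89.7326889038086) [ 0.56104543 -0.00826819] [0.82107089 0.21294285]
charger 1858 0.035116280013033116 ((547.1138305664062, -205.9978790283203), (81.3978042602539, 190.10182189941406), 80.8101577758789)
charger all 2836 ((547.732177734375, -236.59942626953125), (145.79437255859375, 200.45639038085938), 81.31710052490234)
panel ext [ 0.55061568 -0.00630331  0.01570468] [0.61999986 0.21413608 0.0829993 ]
scene top plane z 0.08503034193495765 5625 rect ((689.69970703125, 102.0011215209961), (222.90707397460938, 260.6123962402344), 89.21253204345703) [ 0.56033123 -0.01065565] [0.82151471 0.2135037 ]
charger 225 0.035308099015431645 ((565.645263671875, -211.82583618164062), (79.4566421508789, 148.55484008789062), 81.36776733398438)
charger all 361 ((565.8330688476562, -211.8543701171875), (79.4566421508789, 148.9346923828125), 81.36776733398438)
panel ext [ 0.54665046 -0.00255333  0.01501084] [0.61997292 0.21537957 0.08295624]
```

carry_out([
  [0.0854,0,0,-0.05,0.1],
  [0.0854,0,0,-0.05,0.1],
])

```text
t: 0.3
tcp_pos: [0.1397, -0.6112, 0.294]
eef_rot: [3.135, -0.001, 0.122]
contact_force: [0.3, -0.6, 0.1]
opening: 1.0
```

carry_out([
  [0.0854,0,0,-0.05,0],
  [0.0854,0,0,-0.1,0],
  [0.0854,0,0,-0.15,0],
  [0.0854,0,0,-0.2,0],
  [0.0854,0,0,-0.25,0],
  [0.0854,0,0,-0.3,0],
  [0.0854,0,0,-0.35,0],
  [0.0854,0,0,-0.4,0],
])

```text
t: 1.1
tcp_pos: [0.1353, -0.5934, 0.6074]
eef_rot: [3.076, -0.007, 0.122]
contact_force: [0.5, -0.2, 0.2]
opening: 1.0
```

```bash
python3 -c "
from h import *
s=arm.read_state();print(s['t'],s['q'].round(3),s['tcp_pos'].round(4),s['eef_rot'].round(4))"
```

```text
1.1 [ 1.041  0.305  0.364  0.936 -0.115  1.852 -0.099] [ 0.1353 -0.5934  0.6074] [ 3.076  -0.0074  0.1218]
```

```bash
cat >> h.py <<'E'
def st():
    s=arm.read_state(); Rt=R.from_euler('xyz',s['eef_rot']).as_matrix()
    print('t',round(float(s['t']),2),'q',s['q'].round(3),'p',s['tcp_pos'].round(4),'open',round(float(s['opening'])*.0854,4),'F',s['contact_force'].round(1)); print('R',Rt.round(4).tolist(),'tilt',np.arccos(-Rt[2,2]).round(4),'az',np.arctan2(Rt[1,2],Rt[0,2]).round(3))
    return s['tcp_pos'],Rt
def go(*targets,p=None):
    p0,Rt=st()
    for t in targets: print('to',np.round(t,4),'shift',(Rt.T@(np.asarray(t)-p0)).round(4))
E
python3 -c "
from h import *
go([.45,-.05,.5])"
```

```text
t 1.1 q [ 1.041  0.305  0.364  0.936 -0.115  1.852 -0.099] p [ 0.1353 -0.5934  0.6074] open 0.0854 F [ 0.5 -0.2  0.2]
R [[0.9926, 0.1208, 0.0153], [0.1215, -0.9905, -0.0641], [0.0074, 0.0655, -0.9978]] tilt 0.066 az -1.337
to [ 0.45 -0.05  0.5 ] shift [ 0.3776 -0.5073  0.0772]
```

carry_out([
  [0.0854,0.029,-0.039,0.006,0],
  [0.0854,0.058,-0.078,0.012,0],
  [0.0854,0.087,-0.117,0.018,0],
  [0.0854,0.116,-0.156,0.024,0],
  [0.0854,0.145,-0.195,0.03,0],
  [0.0854,0.174,-0.234,0.036,0],
  [0.0854,0.203,-0.273,0.042,0],
  [0.0854,0.232,-0.312,0.048,0],
])

```text
t: 1.9
tcp_pos: [0.329, -0.2573, 0.5407]
eef_rot: [3.075, -0.008, 0.122]
contact_force: [0.5, -0.4, -0.2]
opening: 1.004
```

carry_out([
  [0.0854,0.029,-0.039,0.006,0],
  [0.0854,0.058,-0.078,0.012,0],
  [0.0854,0.087,-0.117,0.018,0],
  [0.0854,0.116,-0.156,0.024,0],
  [0.0854,0.145,-0.195,0.03,0],
  [0.0854,0.145,-0.195,0.03,0],
])

```text
t: 2.5
tcp_pos: [0.4514, -0.0422, 0.4971]
eef_rot: [3.078, -0.006, 0.132]
contact_force: [-0.4, -0.2, 0.6]
opening: 1.003
```

```bash
python3 -c "
from h import *
go([.45,-.05,.8])"
```

```text
t 2.5 q [ 0.297  0.005 -0.357  1.519  0.065  1.607 -1.496] p [ 0.4514 -0.0422  0.4971] open 0.0857 F [-0.4 -0.2  0.6]
R [[0.9913, 0.1309, 0.0147], [0.1315, -0.9894, -0.062], [0.0064, 0.0634, -0.998]] tilt 0.0638 az -1.338
to [ 0.45 -0.05  0.8 ] shift [-0.0004  0.0268 -0.3018]
```

carry_out([
  [0.0854,0,0,-0.05,0],
  [0.0854,0,0,-0.1,0],
  [0.0854,0,0,-0.15,0],
  [0.0854,0,0,-0.2,0],
  [0.0854,0,0,-0.25,0],
  [0.0854,0,0,-0.3,0],
])

```text
t: 3.1
tcp_pos: [0.4493, -0.0319, 0.6331]
eef_rot: [3.073, -0.067, 0.14]
contact_force: [-0.0, -0.2, -0.4]
opening: 1.0
```

```bash
python3 -c "
from h import *
st()"
```

```text
t 3.1 q [ 0.003 -0.002 -0.089  1.22   0.067  1.852 -1.498] p [ 0.4493 -0.0319  0.6331] open 0.0854 F [-0.  -0.2 -0.4]
R [[0.988, 0.1346, 0.0758], [0.1392, -0.9886, -0.0581], [0.0671, 0.0679, -0.9954]] tilt 0.0957 az -0.654
```

carry_out([
  [0.0854,0.01,0,-0.05,0],
  [0.0854,0.02,0,-0.1,0],
  [0.0854,0.03,0,-0.15,0],
])

```text
t: 3.4
tcp_pos: [0.4633, -0.0281, 0.6613]
eef_rot: [3.069, -0.129, 0.144]
contact_force: [-0.2, 0.1, -0.5]
opening: 1.002
```

carry_out([
  [0.0854,0.01,0,-0.05,0],
  [0.0854,0.02,0,-0.1,0],
  [0.0854,0.03,0,-0.15,0],
])

```text
t: 3.7
tcp_pos: [0.4702, -0.0246, 0.6907]
eef_rot: [3.063, -0.192, 0.148]
contact_force: [0.1, 0.3, -0.4]
opening: 0.998
```

```bash
python3 -c "
from h import *
st()"
```

```text
t 3.7 q [-0.03  -0.002 -0.071  1.094  0.072  1.852 -1.505] p [ 0.4702 -0.0246  0.6907] open 0.0852 F [ 0.1  0.3 -0.4]
R [[0.9708, 0.1322, 0.2001], [0.1447, -0.9883, -0.0492], [0.1912, 0.0767, -0.9785]] tilt 0.2075 az -0.241
```

carry_out([
  [0.0854,0.01,0,-0.05,0],
  [0.0854,0.02,0,-0.1,0],
  [0.0854,0.03,0,-0.15,0],
])

```text
t: 4.0
tcp_pos: [0.4688, -0.0213, 0.721]
eef_rot: [3.058, -0.256, 0.153]
contact_force: [0.3, -0.9, -0.8]
opening: 1.003
```

carry_out([
  [0.0854,0.01,0,-0.05,0],
  [0.0854,0.02,0,-0.1,0],
])

```text
t: 4.2
tcp_pos: [0.4623, -0.0185, 0.7453]
eef_rot: [3.052, -0.306, 0.159]
contact_force: [-0.3, 0.3, 0.6]
opening: 1.003
```

```bash
python3 -c "
from h import *
st()"
```

```text
t 4.2 q [ 0.543 -0.009 -0.638  0.985  0.068  1.852 -1.493] p [ 0.4623 -0.0185  0.7453] open 0.0857 F [-0.3  0.3  0.6]
R [[0.9416, 0.1307, 0.3103], [0.1506, -0.9877, -0.041], [0.3011, 0.0853, -0.9498]] tilt 0.3184 az -0.131
```

```bash
cat >> h.py <<'E'
psi=-.007; th=np.radians(35.5)
UY=np.array([-np.sin(psi),np.cos(psi),0]); XH=np.array([np.cos(psi),np.sin(psi),0]); Zw=np.array([0,0,1.])
UX=XH*np.cos(th)+Zw*np.sin(th); N=-XH*np.sin(th)+Zw*np.cos(th)
RIDGE=np.array([.5836,.0454,.0632]); BAY=np.array([.5664,.171,.0861])-.031*N
CY=-.158; CC=np.array([.5467,-.2067,.036]); CX=np.array([np.cos(CY),np.sin(CY),0])
FAR=CC+.06*CX; NEAR=CC-.06*CX
E
python3 - <<'E'
from h import *
p,Rt=st(); print('bay',BAY,'plane diff at ridge', (RIDGE-.004*N-BAY)@N,(RIDGE-BAY)@UX,(RIDGE-BAY)@UY)
zt=Rt[:,2]
f=lambda u,h,dy:RIDGE-.004*N+u*UX+h*N+dy*UY-.008*zt
w=f(-.006,.0041,.026)
go(w-.35*zt,w-.03*zt)
E
```

```text
t 4.2 q [ 0.543 -0.009 -0.638  0.985  0.068  1.852 -1.493] p [ 0.4623 -0.0185  0.7453] open 0.0857 F [-0.3  0.3  0.6]
R [[0.9416, 0.1307, 0.3103], [0.1506, -0.9877, -0.041], [0.3011, 0.0853, -0.9498]] tilt 0.3184 az -0.131
bay [0.58440135 0.17087399 0.06086242] plane diff at ridge -0.0021416413705081247 0.0014201106813647938 -0.1254765237958295
t 4.2 q [ 0.543 -0.009 -0.638  0.985  0.068  1.852 -1.493] p [ 0.4623 -0.0185  0.7453] open 0.0857 F [-0.3  0.3  0.6]
R [[0.9416, 0.1307, 0.3103], [0.1506, -0.9877, -0.041], [0.3011, 0.0853, -0.9498]] tilt 0.3184 az -0.131
to [0.4677 0.0861 0.3998] shift [-0.0831 -0.1321  0.3255]
to [0.567  0.073  0.0959] shift [-0.0831 -0.1321  0.6455]
```

carry_out([
  [0,-0.01,-0.017,0.041,0.05],
  [0,-0.021,-0.033,0.081,0.1],
  [0,-0.031,-0.05,0.122,0.166],
  [0,-0.042,-0.066,0.163,0.166],
  [0,-0.052,-0.083,0.203,0.166],
  [0,-0.062,-0.099,0.244,0.166],
  [0,-0.083,-0.132,0.285,0.166],
  [0,-0.083,-0.132,0.325,0.166],
])

```text
t: 5.0
tcp_pos: [0.4659, 0.0887, 0.399]
eef_rot: [3.103, -0.318, -0.012]
contact_force: [1.3, -0.8, 0.5]
opening: -0.004
```

```bash
cat > sw.py <<'E'
from h import *
p,Rt=st(); zt=Rt[:,2]
f=lambda u,h,dy:RIDGE-.004*N+u*UX+h*N+dy*UY-.008*zt
w=f(-.006,.0041,.026)
go(w-.2*zt,w-.03*zt,w)
q=p+.008*zt-(RIDGE-.004*N); print('tip u,y,h',q@UX,q@UY,q@N)
E
python3 sw.py
```

```text
t 5.0 q [ 0.526 -0.131 -0.804  1.865  0.04   1.075 -1.891] p [0.4659 0.0887 0.399 ] open -0.0003 F [ 1.3 -0.8  0.5]
R [[0.9499, -0.024, 0.3116], [-0.0114, -0.9991, -0.042], [0.3123, 0.0363, -0.9493]] tilt 0.3198 az -0.134
t 5.0 q [ 0.526 -0.131 -0.804  1.865  0.04   1.075 -1.891] p [0.4659 0.0887 0.399 ] open -0.0003 F [ 1.3 -0.8  0.5]
R [[0.9499, -0.024, 0.3116], [-0.0114, -0.9991, -0.042], [0.3123, 0.0363, -0.9493]] tilt 0.3198 az -0.134
to [0.514  0.0802 0.2573] shift [0.0016 0.0023 0.1499]
to [0.567  0.073  0.0959] shift [0.0016 0.0023 0.3199]
to [0.5763 0.0718 0.0674] shift [0.0016 0.0023 0.3499]
tip u,y,h 0.09652276302888724 0.04219460953727399 0.3382631532502547
```

carry_out([
  [0,0.002,0.002,0.05,0],
  [0,0.002,0.002,0.1,0],
  [0,0.002,0.002,0.15,0],
  [0,0.002,0.002,0.2,0],
  [0,0.002,0.002,0.25,0],
  [0,0.002,0.002,0.29,0],
  [0,0.002,0.002,0.32,0],
  [0,0.002,0.002,0.32,0],
])

```text
t: 5.8
tcp_pos: [0.5655, 0.072, 0.092]
eef_rot: [3.104, -0.311, -0.014]
contact_force: [-0.7, -0.3, -0.0]
opening: -0.003
```

```bash
cat >>sw.py <<'E'
c=cam('top'); save(c,sys.argv[1],(250,140,400,240),5)
E
python3 sw.py s1.png
```

```text
t 5.8 q [ 0.233  0.455 -0.641  2.091  0.856  0.543 -2.627] p [0.5655 0.072  0.092 ] open -0.0002 F [-0.7 -0.3 -0. ]
R [[0.952, -0.0253, 0.3049], [-0.0132, -0.9991, -0.0414], [0.3057, 0.0354, -0.9515]] tilt 0.3128 az -0.135
t 5.8 q [ 0.233  0.455 -0.641  2.091  0.856  0.543 -2.627] p [0.5655 0.072  0.092 ] open -0.0002 F [-0.7 -0.3 -0. ]
R [[0.952, -0.0253, 0.3049], [-0.0132, -0.9991, -0.0414], [0.3057, 0.0354, -0.9515]] tilt 0.3128 az -0.135
to [0.5154 0.08   0.2577] shift [ 0.0028 -0.0009 -0.1733]
to [0.5673 0.073  0.096 ] shift [ 0.0028 -0.0009 -0.0033]
to [0.5764 0.0718 0.0674] shift [ 0.0028 -0.0009  0.0267]
tip u,y,h -0.0005957971377625694 0.026177904724520546 0.0303995732182753
```

carry_out([
  [0,0.003,-0.001,0.01,0],
  [0,0.003,-0.001,0.02,0],
  [0,0.003,-0.001,0.023,0],
  [0,0.003,-0.001,0.023,0],
])

```text
t: 6.25
tcp_pos: [0.5763, 0.0726, 0.0737]
eef_rot: [3.105, -0.314, -0.013]
contact_force: [-0.4, -1.4, -0.6]
opening: -0.0
```

```bash
python3 sw.py s2.png
```

```text
t 6.25 q [ 0.198  0.494 -0.599  2.083  0.912  0.518 -2.675] p [0.5763 0.0726 0.0737] open -0.0 F [-0.4 -1.4 -0.6]
R [[0.951, -0.0248, 0.3081], [-0.0127, -0.9991, -0.0412], [0.3088, 0.0353, -0.9505]] tilt 0.3161 az -0.133
t 6.25 q [ 0.198  0.494 -0.599  2.083  0.912  0.518 -2.675] p [0.5763 0.0726 0.0737] open -0.0 F [-0.4 -1.4 -0.6]
R [[0.951, -0.0248, 0.3081], [-0.0127, -0.9991, -0.0412], [0.3088, 0.0353, -0.9505]] tilt 0.3161 az -0.133
to [0.5148 0.08   0.2575] shift [-0.0018  0.0007 -0.194 ]
to [0.5671 0.073  0.0959] shift [-0.0018  0.0007 -0.024 ]
to [0.5764 0.0718 0.0674] shift [-0.0018  0.0007  0.006 ]
tip u,y,h -0.002451380384395794 0.026885428797136506 0.009266983757865886
```

View pics/s2.png

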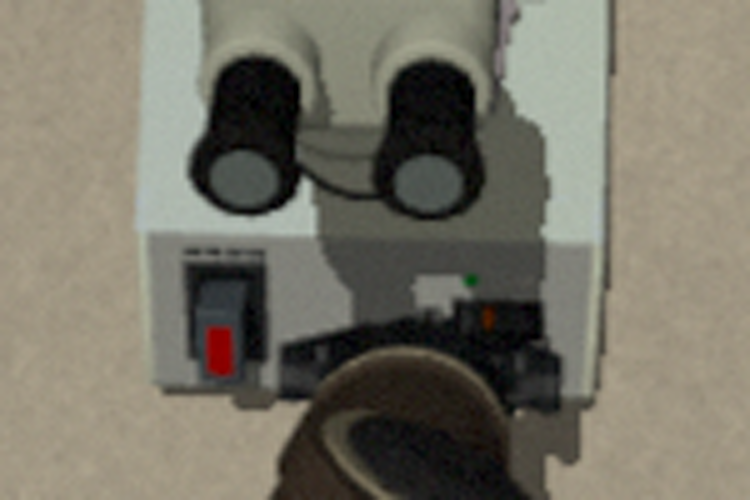

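The gripper is left of and below the ridge (crop 488,318), with good clearance from the eyepieces. Next I descend to light contact.

carry_out([
  [0,-0.001,0.001,0.003,0],
  [0,-0.002,0.001,0.006,0],
  [0,-0.002,0.001,0.007,0],
  [0,-0.002,0.001,0.007,0],
])

```text
t: 6.7
tcp_pos: [0.5763, 0.0715, 0.0668]
eef_rot: [3.104, -0.314, -0.013]
contact_force: [-3.2, -0.4, 3.7]
opening: 0.001
```

carry_out([
  [0,0,0,0.001,0],
  [0,0,0,0.002,0],
  [0,0,0,0.002,0],
])

```text
t: 7.0
tcp_pos: [0.5766, 0.0716, 0.0664]
eef_rot: [3.102, -0.315, -0.012]
contact_force: [-12.8, -2.4, 23.1]
opening: -0.001
```

```bash
sed -i '$d' sw.py; python3 sw.py
```

```text
t 7.0 q [ 0.184  0.504 -0.581  2.088  0.939  0.505 -2.7  ] p [0.5766 0.0716 0.0664] open -0.0001 F [-12.8  -2.4  23.1]
R [[0.9506, -0.0242, 0.3095], [-0.0113, -0.999, -0.0432], [0.3102, 0.0376, -0.9499]] tilt 0.3178 az -0.139
t 7.0 q [ 0.184  0.504 -0.581  2.088  0.939  0.505 -2.7  ] p [0.5766 0.0716 0.0664] open -0.0001 F [-12.8  -2.4  23.1]
R [[0.9506, -0.0242, 0.3095], [-0.0113, -0.999, -0.0432], [0.3102, 0.0376, -0.9499]] tilt 0.3178 az -0.139
to [0.5145 0.0804 0.2574] shift [ 1.00e-04 -2.00e-04 -2.01e-01]
to [0.5671 0.0731 0.0959] shift [ 0.0001 -0.0002 -0.031 ]
to [0.5764 0.0718 0.0674] shift [ 0.0001 -0.0002 -0.001 ]
tip u,y,h -0.006429638566421683 0.025785905232231204 0.003161792612293074
```

carry_out([
  [0,0,0,-0.001,0],
  [0,0,0.005,-0.0005,0],
  [0,0,0.01,-0.0005,0],
  [0,0,0.013,-0.0005,0],
  [0,0,0.016,-0.0003,0],
  [0,0,0.018,-0.0002,0],
  [0,0,0.019,-0.0002,0],
  [0,0,0.019,-0.0002,0],
])

```text
t: 7.8
tcp_pos: [0.576, 0.0531, 0.0672]
eef_rot: [3.103, -0.315, -0.012]
contact_force: [0.1, 2.1, -1.6]
opening: 0.003
```

```bash
python3 sw.py
```

```text
t 7.8 q [ 0.226  0.498 -0.585  2.096  0.931  0.491 -2.658] p [0.576  0.0531 0.0672] open 0.0002 F [ 0.1  2.1 -1.6]
R [[0.9506, -0.0236, 0.3095], [-0.0111, -0.999, -0.0423], [0.3102, 0.0368, -0.95]] tilt 0.3177 az -0.136
t 7.8 q [ 0.226  0.498 -0.585  2.096  0.931  0.491 -2.658] p [0.576  0.0531 0.0672] open 0.0002 F [ 0.1  2.1 -1.6]
R [[0.9506, -0.0236, 0.3095], [-0.0111, -0.999, -0.0423], [0.3102, 0.0368, -0.95]] tilt 0.3177 az -0.136
to [0.5145 0.0802 0.2574] shift [ 2.000e-04 -1.870e-02 -2.009e-01]
to [0.5671 0.073  0.0959] shift [ 0.0002 -0.0187 -0.0309]
to [0.5764 0.0718 0.0674] shift [ 0.0002 -0.0187 -0.0009]
tip u,y,h -0.006295637241793048 0.007304003678484277 0.004043943178729419
```

carry_out([
  [0,0,-0.001,-0.01,0],
  [0,0,-0.002,-0.04,0],
  [0.05,0,-0.002,-0.09,0],
  [0.05,0,-0.03,-0.12,0],
  [0.05,0,-0.07,-0.12,0],
  [0.05,0,-0.1,-0.12,0],
  [0.05,0,-0.115,-0.12,0],
  [0.05,0,-0.115,-0.12,0],
])

```text
t: 8.6
tcp_pos: [0.5411, 0.1756, 0.1778]
eef_rot: [3.104, -0.316, -0.008]
contact_force: [-0.0, -0.4, -0.2]
opening: 0.588
```

```bash
cat > bay.py <<'E'
from h import *
p,Rt=st(); zt=Rt[:,2]
w=BAY+.022*N+.011*zt
for t in (w-.08*zt,w): print('shift',(Rt.T@(t-p)).round(4))
print('yaw turn', (np.arctan2(Rt[1,0],Rt[0,0])-psi).round(3))
T=cam('top'); ut,k,m=seg(T,((4,20),120,30),(338,196,366,212)); print('orange',ut,k, (onplane(ray(T,ut),N,RIDGE)-RIDGE)@UY if k else '')
ut,k,m=seg(T,((172,6),150,60),(270,180,320,225)); print('red',ut,k)
E
python3 bay.py
```

```text
t 8.6 q [ 0.143  0.353 -0.79   2.002  0.693  0.757 -2.654] p [0.5411 0.1756 0.1778] open 0.0502 F [-0.  -0.4 -0.2]
R [[0.9505, -0.02, 0.3101], [-0.0078, -0.9992, -0.0405], [0.3106, 0.036, -0.9498]] tilt 0.318 az -0.13
shift [-0.0017  0.0005  0.0347]
shift [-0.0017  0.0005  0.1147]
yaw turn -0.001
orange [347.05555556 204.16666667] 18 0.000224107638407055
red [293.40740741 209.72222222] 54
```

The ridge has not moved: the fingertips are narrower than the finger backs. I'll go back and slide further, watching the force.

carry_out([
  [0,0,0.04,0,0],
  [0,0,0.085,0.02,0],
  [0,0,0.107,0.06,0],
  [0,0,0.107,0.09,0],
  [0,0,0.107,0.1,0],
  [0,0,0.107,0.1,0],
])

```text
t: 9.25
tcp_pos: [0.5691, 0.0619, 0.0854]
eef_rot: [3.102, -0.313, -0.01]
contact_force: [-0.5, 0.2, 0.3]
opening: 0.004
```

```bash
sed -i 's/w=f(-.006,.0041,.026)/w=f(-.006,.0038,.012)/' sw.py; python3 sw.py
```

```text
t 9.25 q [ 0.247  0.468 -0.633  2.094  0.881  0.529 -2.627] p [0.5691 0.0619 0.0854] open 0.0003 F [-0.5  0.2  0.3]
R [[0.9514, -0.0222, 0.307], [-0.0095, -0.999, -0.0428], [0.3077, 0.0377, -0.9507]] tilt 0.3152 az -0.138
t 9.25 q [ 0.247  0.468 -0.633  2.094  0.881  0.529 -2.627] p [0.5691 0.0619 0.0854] open 0.0003 F [-0.5  0.2  0.3]
R [[0.9514, -0.0222, 0.307], [-0.0095, -0.999, -0.0428], [0.3077, 0.0377, -0.9507]] tilt 0.3152 az -0.138
to [0.5151 0.0663 0.2573] shift [ 0.0015  0.0033 -0.1802]
to [0.5672 0.0591 0.0957] shift [ 0.0015  0.0033 -0.0102]
to [0.5765 0.0578 0.0672] shift [0.0015 0.0033 0.0198]
tip u,y,h -0.0014445834998383549 0.016076136844057825 0.02295364053943405
```

carry_out([
  [0,0.0015,0,0.01,0],
  [0,0.0015,0,0.018,0],
  [0,0.0015,0,0.0198,0],
  [0,0.0015,0.003,0.02,0],
  [0,0.0015,0.006,0.02,0],
  [0,0.0015,0.009,0.02,0],
  [0,0.0015,0.011,0.02,0],
  [0,0.0015,0.011,0.02,0],
])

```text
t: 10.05
tcp_pos: [0.5764, 0.0494, 0.0674]
eef_rot: [3.102, -0.313, -0.011]
contact_force: [-0.3, 0.7, 0.8]
opening: 0.0
```

carry_out([
  [0,0,0.002,0,0],
  [0,0,0.003,0,0],
])

```text
t: 10.25
tcp_pos: [0.5763, 0.0458, 0.0674]
eef_rot: [3.101, -0.313, -0.011]
contact_force: [-0.5, -0.0, 0.2]
opening: -0.005
```

```bash
python3 sw.py
```

```text
t 10.25 q [ 0.25   0.501 -0.597  2.094  0.93   0.496 -2.642] p [0.5763 0.0458 0.0674] open -0.0004 F [-0.5 -0.   0.2]
R [[0.9515, -0.0236, 0.3069], [-0.0106, -0.999, -0.0441], [0.3076, 0.0387, -0.9507]] tilt 0.3152 az -0.143
t 10.25 q [ 0.25   0.501 -0.597  2.094  0.93   0.496 -2.642] p [0.5763 0.0458 0.0674] open -0.0004 F [-0.5 -0.   0.2]
R [[0.9515, -0.0236, 0.3069], [-0.0106, -0.999, -0.0441], [0.3076, 0.0387, -0.9507]] tilt 0.3152 az -0.143
to [0.5151 0.0666 0.2573] shift [-1.000e-04 -1.200e-02 -2.002e-01]
to [0.5673 0.0591 0.0957] shift [-0.0001 -0.012  -0.0302]
to [0.5765 0.0578 0.0672] shift [-0.0001 -0.012  -0.0002]
tip u,y,h -0.005895055383653236 -3.1203552950155396e-05 0.0040687311526090356
```

carry_out([
  [0,0,-0.001,-0.02,0],
  [0,0,-0.04,-0.06,0],
  [0.05,0,-0.08,-0.1,0],
  [0.05,0,-0.12,-0.12,0],
  [0.05,0,-0.122,-0.12,0],
])

```text
t: 10.75
tcp_pos: [0.5426, 0.1795, 0.1807]
eef_rot: [3.106, -0.318, -0.006]
contact_force: [-0.0, 0.4, 0.0]
opening: 0.508
```

```bash
echo "save(T,'s3.png',(250,140,400,240),5)">>bay.py; python3 bay.py
```

```text
t 10.75 q [ 0.137  0.351 -0.789  1.995  0.688  0.76  -2.651] p [0.5426 0.1795 0.1807] open 0.0434 F [-0.   0.4  0. ]
R [[0.9498, -0.0175, 0.3124], [-0.006, -0.9993, -0.038], [0.3128, 0.0342, -0.9492]] tilt 0.3201 az -0.121
shift [-0.0042  0.0045  0.0372]
shift [-0.0042  0.0045  0.1172]
yaw turn 0.001
orange [350.95 204.15] 20 -0.009049888708243034
red [293.32692308 209.46153846] 52
```

View pics/s3.png

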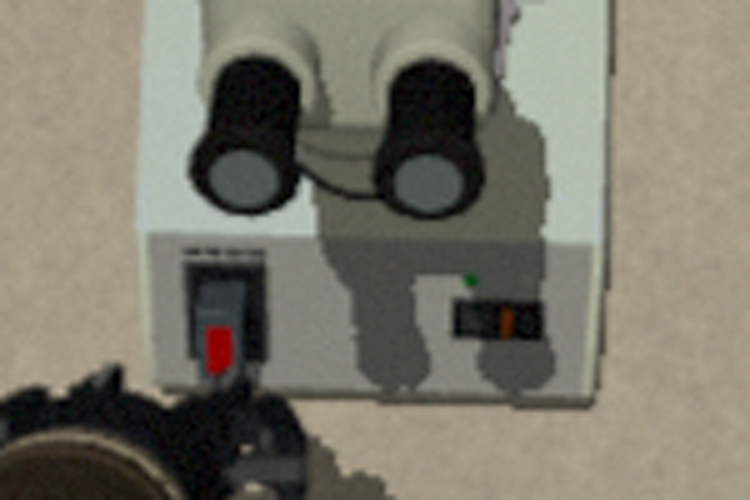

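The switch now reads off: the ridge moved 9.05 mm to (351,204). Next is the flat pack.

carry_out([
  [0.05,-0.004,0.0045,0.03,0],
  [0.05,-0.004,0.0045,0.06,0],
  [0.05,-0.004,0.0045,0.075,0],
  [0.05,-0.004,0.0045,0.075,0],
])

```text
t: 11.2
tcp_pos: [0.5609, 0.1676, 0.1038]
eef_rot: [3.101, -0.312, -0.008]
contact_force: [0.4, -0.1, -1.2]
opening: 0.587
```

```bash
sed -i '$d' bay.py; python3 bay.py
```

```text
t 11.2 q [ 0.055  0.474 -0.668  2.032  0.863  0.649 -2.791] p [0.5609 0.1676 0.1038] open 0.0501 F [ 0.4 -0.1 -1.2]
R [[0.9518, -0.0202, 0.306], [-0.0074, -0.9991, -0.0429], [0.3066, 0.0386, -0.9511]] tilt 0.3141 az -0.139
shift [ 0.0025 -0.0045 -0.042 ]
shift [ 0.0025 -0.0045  0.038 ]
yaw turn -0.001
orange [351.         204.31578947] 19 -0.009185233729678314
red [293.55 208.45] 40
```

q7 is close to its limit, so I'll turn half round here: positive branch at the bay, negative at the charger.

carry_out([
  [0.05,0,0,-0.02,-0.14],
  [0.05,0,0,-0.04,-0.28],
  [0.05,0,0,-0.04,-0.42],
  [0.05,0,0,-0.04,-0.56],
  [0.05,0,0,-0.04,-0.7],
  [0.05,0,0,-0.04,-0.84],
  [0.05,0,0,-0.04,-0.98],
  [0.05,0,0,-0.04,-1.12],
])

```text
t: 12.05
tcp_pos: [0.5491, 0.1696, 0.1444]
eef_rot: [2.84, -0.099, 1.127]
contact_force: [-1.2, -0.2, -0.1]
opening: 0.585
```

carry_out([
  [0.05,0,0,0,-0.14],
  [0.05,0,0,0,-0.28],
  [0.05,0,0,0,-0.42],
  [0.05,0,0,0,-0.56],
  [0.05,0,0,0,-0.7],
  [0.05,0,0,0,-0.84],
  [0.05,0,0,0,-0.98],
  [0.05,0,0,0,-1.12],
])

```text
t: 12.85
tcp_pos: [0.5493, 0.1688, 0.1452]
eef_rot: [2.918, 0.228, 2.211]
contact_force: [-0.6, -0.7, -1.0]
opening: 0.583
```

carry_out([
  [0.05,0,0,0,-0.14],
  [0.05,0,0,0,-0.28],
  [0.05,0,0,0,-0.42],
  [0.05,0,0,0,-0.56],
  [0.05,0,0,0,-0.7],
  [0.05,0,0,0,-0.84],
  [0.05,0,0,0,-0.9],
  [0.05,0,0,0,-0.9],
])

```text
t: 13.65
tcp_pos: [0.5494, 0.168, 0.1458]
eef_rot: [-3.096, 0.315, -3.139]
contact_force: [0.0, 0.1, 0.1]
opening: 0.585
```

```bash
sed -i 's/^print(.yaw.*/jy=Rt[:,1]*np.sign(Rt[1,1]); print("turn needed", (np.sign(Rt[1,1])*-1*0+ (np.arctan2(*( (-Rt[:,0]*np.sign(Rt[0,0])*-1)[1::-1]))-psi)).round(3))/' bay.py; python3 bay.py
```

```text
t 13.65 q [ 0.454  0.666 -1.283  2.005  1.113  1.01   0.194] p [0.5494 0.168  0.1458] open 0.0499 F [0.  0.1 0.1]
R [[-0.9507, 0.0117, 0.3099], [-0.0022, 0.999, -0.0444], [-0.3101, -0.0429, -0.9497]] tilt 0.3184 az -0.142
shift [-0.0003  0.0061  0.0014]
shift [-0.0003  0.0061  0.0814]
turn needed 0.009
orange [350.95 204.15] 20 -0.009049888708243034
red [293.45454545 209.69090909] 55
```

carry_out([
  [0.05,0,0.003,0.02,0],
  [0.05,0,0.006,0.04,0],
  [0.05,0,0.006,0.06,0],
  [0.05,0,0.006,0.072,0],
  [0.05,0,0.006,0.072,0],
])

```text
t: 14.2
tcp_pos: [0.5716, 0.1703, 0.076]
eef_rot: [-3.097, 0.314, 3.14]
contact_force: [-0.5, 0.3, 0.8]
opening: 0.586
```

```bash
python3 bay.py
```

```text
t 14.2 q [ 0.361  0.773 -1.155  2.007  1.263  0.957  0.093] p [0.5716 0.1703 0.076 ] open 0.05 F [-0.5  0.3  0.8]
R [[-0.9512, 0.0154, 0.3083], [0.0015, 0.999, -0.0453], [-0.3087, -0.0426, -0.9502]] tilt 0.3169 az -0.146
shift [-0.0009  0.0006 -0.0716]
shift [-0.0009  0.0006  0.0084]
turn needed 0.005
orange [350.94444444 204.16666667] 18 -0.009038300624225944
red [293.53846154 206.07692308] 13
```

carry_out([
  [0.05,-0.001,0.0006,0.004,0],
  [0.05,-0.001,0.0006,0.008,0],
  [0.05,-0.001,0.0006,0.008,0],
])

```text
t: 14.55
tcp_pos: [0.5752, 0.1709, 0.0698]
eef_rot: [-3.097, 0.315, 3.14]
contact_force: [-1.2, -0.4, 0.9]
opening: 0.582
```

carry_out([
  [0.01,0,0,0,0],
  [0.01,0,0,0,0],
  [0.01,0,0,0,0],
  [0.01,0,0,0,0],
  [0.01,0,0,0,0],
], newtons=80)

```text
t: 15.05
tcp_pos: [0.5753, 0.1712, 0.0702]
eef_rot: [-3.097, 0.316, 3.14]
contact_force: [-2.3, -0.0, 6.2]
opening: 0.248
```

```bash
cat > pull.py <<'E'
from h import *
p,Rt=st(); print('N in tool',(Rt.T@N).round(4), 'wpos rel', ((p-.011*Rt[:,2]-BAY)@np.c_[UX,UY,N]).round(4))
E
python3 pull.py
```

```text
t 15.05 q [ 0.353  0.784 -1.144  2.003  1.278  0.954  0.085] p [0.5753 0.1712 0.0702] open 0.0211 F [-2.3 -0.   6.2]
R [[-0.9506, 0.0149, 0.3099], [0.0011, 0.999, -0.0446], [-0.3103, -0.042, -0.9497]] tilt 0.3185 az -0.143
N in tool [ 0.2994 -0.0388 -0.9533] wpos rel [0.0013 0.0007 0.0234]
```

carry_out([
  [0.01,0.0015,-0.0002,-0.0048,0],
  [0.01,0.003,-0.0004,-0.0095,0],
  [0.01,0.006,-0.0008,-0.019,0],
  [0.01,0.0105,-0.0014,-0.0334,0],
  [0.01,0.015,-0.0019,-0.0477,0],
  [0.01,0.0195,-0.0025,-0.062,0],
  [0.01,0.024,-0.0031,-0.0763,0],
  [0.01,0.024,-0.0031,-0.0763,0],
])

```text
t: 15.85
tcp_pos: [0.5281, 0.1721, 0.1375]
eef_rot: [-3.097, 0.318, -3.141]
contact_force: [0.1, -0.2, -1.0]
opening: 0.241
```

```bash
python3 pull.py; python3 - <<'E'
from h import *
T=cam('top');S=cam('scene')
a=cv2.resize(T['img'][150:250,250:350,::-1],(400,400),interpolation=cv2.INTER_CUBIC);b=cv2.resize(S['img'][140:240,320:420,::-1],(400,400),interpolation=cv2.INTER_CUBIC)
cv2.imwrite('pics/p1.png',np.hstack([a,b]))
E
```

```text
t 15.85 q [ 0.443  0.648 -1.284  2.055  1.125  0.987  0.136] p [0.5281 0.1721 0.1375] open 0.0206 F [ 0.1 -0.2 -1. ]
R [[-0.9498, 0.0137, 0.3124], [-0.0001, 0.999, -0.0442], [-0.3127, -0.042, -0.9489]] tilt 0.321 az -0.14
N in tool [ 0.297  -0.0381 -0.9541] wpos rel [0.002  0.0013 0.1056]
```

View pics/p1.png

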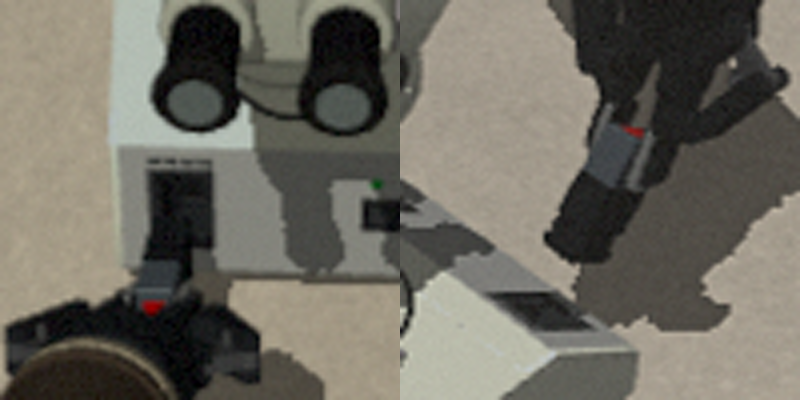

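Pack is held straight and is clear of the bay (top crop 152,308; side view shows the nose above the panel).

```bash
cat > flat.py <<'E'
from h import *
from scipy.optimize import minimize_scalar
# grip-time pose
Rg=np.array([[-0.9506, 0.0149, 0.3099], [0.0011, 0.999, -0.0446], [-0.3103, -0.042, -0.9497]]);pg=np.array([0.5753,0.1712,0.0702])
RB=np.c_[UX,UY,N]
RP=Rg.T@RB; mP=Rg.T@(BAY-.007*N-pg)
p,Rt=st()
def pk(th): return Rt@R.from_euler('z',th).as_matrix()@RP
def err(th):
    M=pk(th); a=np.arctan2(M[1,0],M[0,0])-CY; return abs((a+np.pi/2)%np.pi-np.pi/2)
def best(lo,hi):
    g=np.linspace(lo,hi,20001); e=[err(t) for t in g]; return g[int(np.argmin(e))]
E
cat > f1.py <<'E'
from flat import *
th=best(2.2,3.9); M=pk(th); print('turn',th,'tilt deg',np.degrees(np.arccos(M[2,2])),'axis',M[:,2].round(3))
Rn=Rt@R.from_euler('z',th).as_matrix()
for h in(.14,.06,.010):
    t=CC+np.array([0,0,h])-Rn@mP; print('tcp',t.round(4),'shift now',(Rt.T@(t-p)).round(4))
E
python3 f1.py
```

```text
t 15.95 q [ 0.442  0.651 -1.28   2.054  1.127  0.987  0.136] p [0.5289 0.1712 0.1359] open 0.0208 F [-0.2  0.  -2.3]
R [[-0.9503, 0.0152, 0.3111], [0.0012, 0.999, -0.0452], [-0.3114, -0.0426, -0.9493]] tilt 0.3198 az -0.144
turn 3.27304 tilt deg 2.5168252946186582 axis [-0.01   0.042  0.999]
tcp [ 0.5484 -0.2064  0.1959] shift now [-0.0377 -0.3795 -0.0338]
tcp [ 0.5484 -0.2064  0.1159] shift now [-0.0128 -0.3761  0.0421]
tcp [ 0.5484 -0.2064  0.0659] shift now [ 0.0028 -0.3739  0.0896]
```

carry_out([
  [0.01,0.008,-0.002,-0.039,0.1],
  [0.01,0.016,-0.004,-0.078,0.24],
  [0.01,0.024,-0.01,-0.117,0.38],
  [0.01,0.02,-0.05,-0.11,0.52],
  [0.01,0.016,-0.095,-0.1,0.66],
  [0.01,0.012,-0.14,-0.095,0.8],
  [0.01,0.01,-0.185,-0.09,0.94],
  [0.01,0.008,-0.23,-0.085,1.08],
])

```text
t: 16.75
tcp_pos: [0.4911, -0.0571, 0.2238]
eef_rot: [2.879, 0.185, 2.022]
contact_force: [1.2, -1.1, -1.4]
opening: 0.24
```

```bash
python3 f1.py
```

```text
t 16.75 q [ 1.234  0.28  -1.396  2.113  0.549  0.73  -0.004] p [ 0.4911 -0.0571  0.2238] open 0.0205 F [ 1.2 -1.1 -1.4]
R [[-0.4289, 0.848, 0.3113], [0.8845, 0.4643, -0.0462], [-0.1837, 0.2556, -0.9492]] tilt 0.3202 az -0.147
turn 2.2 tilt deg 2.35886364810188 axis [-0.01   0.039  0.999]
tcp [ 0.5484 -0.2065  0.1959] shift now [-0.1516 -0.0279  0.0512]
tcp [ 0.5484 -0.2065  0.1159] shift now [-0.1369 -0.0484  0.1271]
tcp [ 0.5484 -0.2065  0.0659] shift now [-0.1277 -0.0611  0.1746]
```

carry_out([
  [0.01,-0.04,-0.008,0,0.14],
  [0.01,-0.08,-0.015,0,0.28],
  [0.01,-0.12,-0.02,0.01,0.42],
  [0.01,-0.15,-0.028,0.02,0.56],
  [0.01,-0.15,-0.028,0.03,0.7],
  [0.01,-0.15,-0.028,0.04,0.84],
  [0.01,-0.15,-0.028,0.045,0.98],
  [0.01,-0.15,-0.028,0.045,1.12],
])

```text
t: 17.55
tcp_pos: [0.5452, -0.205, 0.1999]
eef_rot: [2.861, -0.152, 0.942]
contact_force: [0.5, -0.0, -0.4]
opening: 0.235
```

```bash
sed -i 's/best(2.2,3.9)/best(-.5,1.5)/' f1.py; python3 f1.py
```

```text
t 17.55 q [ 1.091  0.377 -0.958  1.963  0.463  0.677 -0.757] p [ 0.5452 -0.205   0.1999] open 0.0201 F [ 0.5 -0.  -0.4]
R [[0.5811, 0.7528, 0.3093], [0.7997, -0.5988, -0.0451], [0.1513, 0.2735, -0.9499]] tilt 0.3179 az -0.145
turn 1.0607 tilt deg 2.491350580455145 axis [-0.008  0.042  0.999]
tcp [ 0.5485 -0.2064  0.1959] shift now [0.0001 0.0022 0.0049]
tcp [ 0.5485 -0.2064  0.1159] shift now [-0.012  -0.0197  0.0809]
tcp [ 0.5485 -0.2064  0.0659] shift now [-0.0195 -0.0333  0.1284]
```

carry_out([
  [0.01,0,0.002,0.005,0.14],
  [0.01,0,0.002,0.005,0.28],
  [0.01,0,0.002,0.005,0.42],
  [0.01,0,0.002,0.005,0.56],
  [0.01,0,0.002,0.005,0.7],
  [0.01,0,0.002,0.005,0.84],
  [0.01,0,0.002,0.005,0.98],
  [0.01,0,0.002,0.005,1.06],
])

```text
t: 18.35
tcp_pos: [0.548, -0.2066, 0.1951]
eef_rot: [3.141, -0.317, -0.144]
contact_force: [0.6, 0.4, -1.7]
opening: 0.236
```

```bash
sed -i 's/best(-.5,1.5)/best(-.7,.7)/' f1.py; python3 f1.py;  python3 - <<'E'
from h import *
T=cam('top');S=cam('scene')
a=cv2.resize(T['img'][160:260,410:510,::-1],(400,400),interpolation=cv2.INTER_CUBIC);b=cv2.resize(S['img'][80:180,240:340,::-1],(400,400),interpolation=cv2.INTER_CUBIC)
cv2.imwrite('pics/p2.png',np.hstack([a,b]))
E
```

```text
t 18.35 q [ 0.888  0.316 -0.693  1.97   0.288  0.624 -1.673] p [ 0.548  -0.2066  0.1951] open 0.0202 F [ 0.6  0.4 -1.7]
R [[0.9404, -0.1439, 0.3082], [-0.1367, -0.9896, -0.0449], [0.3114, 0.0001, -0.9503]] tilt 0.3167 az -0.145
turn -0.0046200000000000685 tilt deg 2.47027480288372 axis [-0.007  0.042  0.999]
tcp [ 0.5485 -0.2064  0.1959] shift now [ 0.0007 -0.0002 -0.0007]
tcp [ 0.5485 -0.2064  0.1159] shift now [-0.0242 -0.0002  0.0754]
tcp [ 0.5485 -0.2064  0.0659] shift now [-0.0398 -0.0002  0.1229]
```

View pics/p2.png

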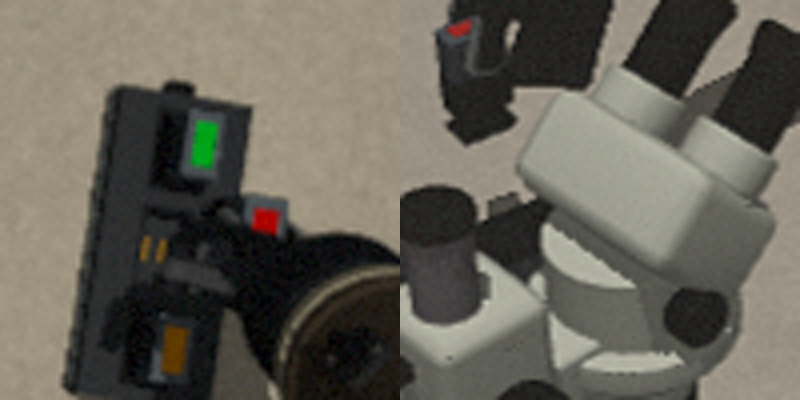

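Red end is in view at top px (476,215) and scene (255,87). I'll check its position before lowering.

```bash
cat > chk.py <<'E'
from h import *
def end(col,bt,bs=None,z=None):
    T=cam('top'); lo={'red':((172,6),150,60),'green':((45,75),120,60),'amber':((12,28),150,80)}[col]
    u,k,m=seg(T,lo,bt); 
    if bs is None: q=onplane(ray(T,u),Zw,[0,0,z]); print(col,k,'top@z',q.round(4)); return q
    S=cam('scene'); v,k2,m2=seg(S,lo,bs); q,e=tri([ray(T,u),ray(S,v)]); print(col,k,k2,'tri',q.round(4),np.round(e,4)); return q
E
python3 - <<'E'
from chk import *
from flat import *
q=end('red',(465,205,485,225),(245,78,265,95))
print('pred plate', (p+Rt@(mP+RP[:,2]*.038)).round(4),'pred mid',(p+Rt@mP).round(4))
E
```

```text
t 18.45 q [ 0.888  0.316 -0.694  1.97   0.288  0.624 -1.669] p [ 0.548  -0.2065  0.1951] open 0.0206 F [ 0.2 -0.1 -0.6]
R [[0.941, -0.1398, 0.3082], [-0.1323, -0.9902, -0.045], [0.3115, 0.0016, -0.9502]] tilt 0.3168 az -0.145
red 40 15 tri [ 0.5554 -0.2054  0.2151] [0.0005 0.0005]
pred plate [ 0.546  -0.2052  0.2132] pred mid [ 0.5462 -0.2068  0.1752]
```

carry_out([
  [0.01,-0.009,0,0.03,0],
  [0.01,-0.018,0,0.058,0],
  [0.01,-0.028,0,0.087,0],
  [0.01,-0.028,0,0.087,0],
])

```text
t: 18.95
tcp_pos: [0.5458, -0.2059, 0.0998]
eef_rot: [3.14, -0.31, -0.134]
contact_force: [-1.1, 0.3, -2.0]
opening: 0.24
```

```bash
python3 f1.py
```

```text
t 18.95 q [ 0.764  0.441 -0.562  2.06   0.461  0.429 -1.818] p [ 0.5458 -0.2059  0.0998] open 0.0205 F [-1.1  0.3 -2. ]
R [[0.9438, -0.1341, 0.302], [-0.1274, -0.991, -0.0421], [0.3049, 0.0012, -0.9524]] tilt 0.3098 az -0.138
turn 0.005809999999999982 tilt deg 2.2715178860516514 axis [-0.     0.039  0.999]
tcp [ 0.5486 -0.2065  0.1959] shift now [ 0.0321  0.0003 -0.0907]
tcp [ 0.5486 -0.2065  0.1159] shift now [ 0.0077  0.0002 -0.0145]
tcp [ 0.5486 -0.2065  0.0659] shift now [-0.0076  0.0002  0.0331]
```

carry_out([
  [0.01,0.003,0,0.001,0],
  [0.01,0,0,0.009,0],
  [0.01,-0.003,0,0.019,0],
  [0.01,-0.006,0,0.028,0],
  [0.01,-0.0075,0,0.033,0],
  [0.01,-0.0075,0,0.033,0],
])

```text
t: 19.55
tcp_pos: [0.5493, -0.2068, 0.0669]
eef_rot: [3.139, -0.312, -0.134]
contact_force: [-2.1, -0.2, 5.6]
opening: 0.247
```

```bash
python3 f1.py
```

```text
t 19.55 q [ 0.699  0.49  -0.489  2.077  0.526  0.356 -1.88 ] p [ 0.5493 -0.2068  0.0669] open 0.0211 F [-2.1 -0.2  5.6]
R [[0.9434, -0.1342, 0.3034], [-0.127, -0.991, -0.0434], [0.3065, 0.0025, -0.9519]] tilt 0.3115 az -0.142
turn 0.005739999999999967 tilt deg 2.3554658461828937 axis [-0.002  0.04   0.999]
tcp [ 0.5486 -0.2065  0.1959] shift now [ 3.88e-02  1.00e-04 -1.23e-01]
tcp [ 0.5486 -0.2065  0.1159] shift now [ 0.0143 -0.0001 -0.0469]
tcp [ 0.5486 -0.2065  0.0659] shift now [-0.001  -0.0002  0.0007]
```

carry_out([
  [0.05,0,0,0,0],
  [0.05,0,0,0,0],
  [0.05,0,0,0,0],
  [0.05,0.002,0,-0.02,0],
  [0.05,0.005,0,-0.05,0],
  [0.05,0.01,0,-0.09,0],
  [0.05,0.01,0,-0.09,0],
])

```text
t: 20.25
tcp_pos: [0.5335, -0.2048, 0.1602]
eef_rot: [3.137, -0.318, -0.133]
contact_force: [0.6, -0.1, -0.6]
opening: 0.593
```

```bash
cat > gr.py <<'E'
from chk import *
p,Rt=st(); zt=Rt[:,2]
G=end('green',(440,180,480,215),z=.084); r=end('red',(425,205,475,240),z=.084); a=end('amber',(430,232,475,265),z=.084)
print('red vs free',(r-CC)[:2].round(4),'green vs far',(G-FAR)[:2].round(4),'amber vs near',(a-NEAR)[:2].round(4))
w=FAR+Zw*.030+.011*zt   # grasp point 18 mm below end
for t in(w-.09*zt,w): print('shift',(Rt.T@(t-p)).round(4))
E
python3 gr.py
```

```text
t 20.25 q [ 0.883  0.341 -0.681  2.039  0.349  0.538 -1.714] p [ 0.5335 -0.2048  0.1602] open 0.0507 F [ 0.6 -0.1 -0.6]
R [[0.9414, -0.1345, 0.3094], [-0.1263, -0.9909, -0.0464], [0.3128, 0.0046, -0.9498]] tilt 0.3182 az -0.149
green 69 top@z [ 0.6056 -0.2163  0.084 ]
red 35 top@z [ 0.5533 -0.2075  0.084 ]
amber 50 top@z [ 0.4871 -0.1973  0.084 ]
red vs free [ 0.0066 -0.0008] green vs far [-0.0003 -0.0001] amber vs near [-0.0003 -0.0001]
shift [0.0402 0.001  0.0335]
shift [0.0402 0.001  0.1235]
```

carry_out([
  [0.05,0.02,0.001,0,0],
  [0.05,0.043,0.001,0.02,0],
  [0.05,0.043,0.001,0.06,0],
  [0.05,0.043,0.001,0.09,0],
  [0.05,0.043,0.001,0.1,0],
  [0.05,0.043,0.001,0.1,0],
])

```text
t: 21.0
tcp_pos: [0.6009, -0.2143, 0.0708]
eef_rot: [3.14, -0.307, -0.133]
contact_force: [0.2, 0.5, 0.4]
opening: 0.585
```

```bash
sed -i 's/Zw\*.030/Zw*.038/' gr.py; python3 gr.py; python3 - <<'E'
from h import *
T=cam('top'); save(T,'g1.png',(410,160,510,260),5)
E
```

```text
t 21.0 q [ 0.683  0.554 -0.51   1.95   0.534  0.438 -1.883] p [ 0.6009 -0.2143  0.0708] open 0.05 F [0.2 0.5 0.4]
R [[0.9447, -0.1335, 0.2995], [-0.1268, -0.991, -0.0418], [0.3024, 0.0015, -0.9532]] tilt 0.3072 az -0.139
green 42 top@z [ 0.6114 -0.2173  0.084 ]
red 31 top@z [ 0.544 -0.204  0.084]
amber 51 top@z [ 0.4873 -0.1972  0.084 ]
red vs free [-0.0027  0.0027] green vs far [ 0.0054 -0.0011] amber vs near [-0.0002  0.    ]
shift [ 0.006   0.0012 -0.0804]
shift [0.006  0.0012 0.0096]
```

View pics/g1.png

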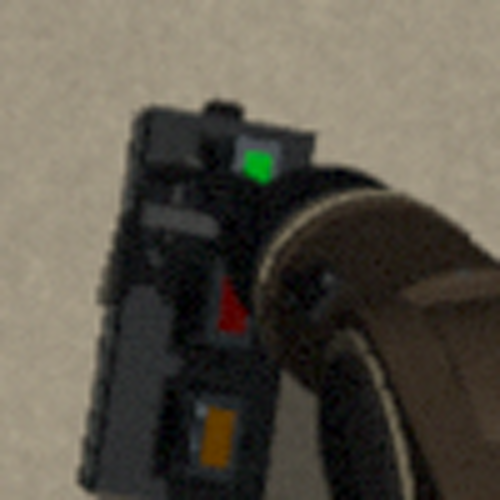

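Flat pack sits in the free pocket between amber and green; jaws straddle the green pack.

carry_out([
  [0.05,0.006,0.001,0.003,0.024],
  [0.05,0.006,0.001,0.0096,0.024],
  [0.05,0.006,0.001,0.0096,0.024],
])

```text
t: 21.5
tcp_pos: [0.611, -0.2182, 0.0675]
eef_rot: [-3.138, -0.314, -0.16]
contact_force: [-0.8, 0.4, -0.2]
opening: 0.584
```

carry_out([
  [0.01,0,0,0,0],
  [0.01,0,0,0,0],
  [0.01,0,0,0,0],
  [0.01,0,0,0,0],
  [0.01,0,0,0,0],
], newtons=80)

```text
t: 22.0
tcp_pos: [0.6111, -0.2182, 0.0677]
eef_rot: [-3.138, -0.314, -0.16]
contact_force: [-0.3, 0.1, 1.7]
opening: 0.241
```

```bash
cat > g2.py <<'E'
from h import *
p,Rt=st(); c,s=np.cos(CY),np.sin(CY); RC=np.array([[c,-s,0],[s,c,0],[0,0,1]])
np.savez('/tmp/grip.npz',RP=Rt.T@RC,mP=Rt.T@(FAR+.010*Zw-p))
print('grasp rel pocket',((p-.011*Rt[:,2]-FAR)@RC).round(4),'up in tool',Rt[2].round(4))
E
python3 g2.py
```

```text
t 22.0 q [ 0.668  0.569 -0.493  1.932  0.537  0.432 -1.908] p [ 0.6111 -0.2182  0.0677] open 0.0206 F [-0.3  0.1  1.7]
R [[0.939, -0.158, 0.3055], [-0.1514, -0.9874, -0.0453], [0.3088, -0.0038, -0.9511]] tilt 0.314 az -0.147
grasp rel pocket [ 0.0021 -0.0013  0.0421] up in tool [ 0.3088 -0.0038 -0.9511]
```

carry_out([
  [0.01,0.003,0,-0.0095,0],
  [0.01,0.009,0,-0.0285,0],
  [0.01,0.0185,0,-0.057,0],
  [0.01,0.028,0,-0.086,0],
  [0.01,0.034,0,-0.105,0],
  [0.01,0.034,0,-0.105,0],
])

```text
t: 22.6
tcp_pos: [0.6126, -0.219, 0.1819]
eef_rot: [-3.139, -0.319, -0.16]
contact_force: [-0.9, 0.4, -0.3]
opening: 0.242
```

```bash
cat > b2.py <<'E'
from h import *
g=np.load('/tmp/grip.npz'); RP,mP=g['RP'],g['mP']
p,Rt=st(); RB=np.c_[UX,UY,N]
lo,hi=map(float,sys.argv[1:3])
best=None
for t in np.linspace(lo,hi,2001):
    M=Rt@R.from_euler('z',t).as_matrix()@RP; A=RB.T@M
    e=abs((np.arctan2(A[1,0],A[0,0])+np.pi/2)%np.pi-np.pi/2)
    if best is None or e<best[0]: best=(e,t,A)
e,t,A=best; print('turn',round(t,3),'axis in bay frame',A[:,2].round(3)); Rn=Rt@R.from_euler('z',t).as_matrix()
m=p+Rt@mP; print('mid now in bay frame',((m-BAY)@RB).round(4))
for h in(.13,.05,.02,.005,-.007):
    q=BAY+h*N-Rn@mP; print(h,'tcp',q.round(4),'shift',(Rt.T@(q-p)).round(4))
E
python3 b2.py -3.9 -2.2
```

```text
t 22.6 q [ 0.792  0.434 -0.646  1.842  0.384  0.654 -1.769] p [ 0.6126 -0.219   0.1819] open 0.0207 F [-0.9  0.4 -0.3]
R [[0.9374, -0.1582, 0.3102], [-0.151, -0.9874, -0.0472], [0.3137, -0.0026, -0.9495]] tilt 0.3191 az -0.151
turn -3.271 axis in bay frame [-0.011  0.044  0.999]
mid now in bay frame [ 0.0787 -0.3877  0.0659]
0.13 tcp [0.4918 0.1737 0.1809] shift [-0.1728 -0.3687 -0.0551]
0.05 tcp [0.5382 0.1734 0.1158] shift [-0.1497 -0.3755  0.0212]
0.02 tcp [0.5557 0.1733 0.0914] shift [-0.141  -0.3781  0.0498]
0.005 tcp [0.5644 0.1732 0.0792] shift [-0.1366 -0.3794  0.0641]
-0.007 tcp [0.5713 0.1732 0.0694] shift [-0.1332 -0.3804  0.0755]
```

carry_out([
  [0.01,-0.03,0,-0.03,-0.1],
  [0.01,-0.06,0,-0.06,-0.24],
  [0.01,-0.092,-0.005,-0.091,-0.38],
  [0.01,-0.105,-0.05,-0.093,-0.52],
  [0.01,-0.118,-0.095,-0.094,-0.66],
  [0.01,-0.13,-0.14,-0.095,-0.8],
  [0.01,-0.143,-0.185,-0.096,-0.94],
  [0.01,-0.155,-0.23,-0.097,-1.08],
])

```text
t: 23.4
tcp_pos: [0.4723, 0.0371, 0.2254]
eef_rot: [2.858, -0.148, 0.947]
contact_force: [1.3, 0.4, -1.7]
opening: 0.241
```

```bash
python3 b2.py -2.8 -1.5
```

```text
t 23.4 q [ 0.831  0.107 -1.135  2.147  0.369  0.69  -1.188] p [0.4723 0.0371 0.2254] open 0.0206 F [ 1.3  0.4 -1.7]
R [[0.5779, 0.755, 0.3099], [0.8027, -0.5944, -0.0487], [0.1474, 0.2769, -0.9495]] tilt 0.3191 az -0.156
turn -2.186 axis in bay frame [-0.01   0.045  0.999]
mid now in bay frame [-0.008  -0.1443  0.1832]
0.13 tcp [0.4918 0.1737 0.1809] shift [ 0.1144 -0.0788  0.0416]
0.05 tcp [0.5383 0.1734 0.1158] shift [ 0.1313 -0.0616  0.1179]
0.02 tcp [0.5557 0.1733 0.0914] shift [ 0.1377 -0.0551  0.1465]
0.005 tcp [0.5644 0.1732 0.0792] shift [ 0.1409 -0.0519  0.1608]
-0.007 tcp [0.5714 0.1732 0.0694] shift [ 0.1434 -0.0493  0.1722]
```

carry_out([
  [0.01,0.03,-0.02,0,-0.14],
  [0.01,0.06,-0.04,0,-0.28],
  [0.01,0.09,-0.06,0,-0.42],
  [0.01,0.114,-0.079,0.01,-0.56],
  [0.01,0.114,-0.079,0.02,-0.7],
  [0.01,0.114,-0.079,0.02,-0.84],
  [0.01,0.114,-0.079,0.02,-0.98],
  [0.01,0.114,-0.079,0.02,-1.1],
])

```text
t: 24.2
tcp_pos: [0.484, 0.1746, 0.2004]
eef_rot: [2.88, 0.182, 2.008]
contact_force: [0.2, -0.4, -1.1]
opening: 0.241
```

carry_out([
  [0.01,0,0,0,-0.14],
  [0.01,0,0,0,-0.28],
  [0.01,0,0,0,-0.42],
  [0.01,0,0,0,-0.56],
  [0.01,0,0,0,-0.7],
  [0.01,0,0,0,-0.84],
  [0.01,0,0,0,-0.98],
  [0.01,0,0,0,-1.09],
])

```text
t: 25.0
tcp_pos: [0.4834, 0.1742, 0.1995]
eef_rot: [-3.095, 0.313, 3.135]
contact_force: [-0.2, 0.1, -0.4]
opening: 0.244
```

```bash
python3 b2.py -.5 .5
```

```text
t 25.0 q [ 0.553  0.502 -1.421  2.068  0.935  1.013  0.225] p [0.4834 0.1742 0.1995] open 0.0208 F [-0.2  0.1 -0.4]
R [[-0.9515, 0.0206, 0.3068], [0.0059, 0.9988, -0.0488], [-0.3075, -0.0447, -0.9505]] tilt 0.3159 az -0.158
turn 0.016 axis in bay frame [-0.007  0.045  0.999]
mid now in bay frame [0.0039 0.0006 0.15  ]
0.13 tcp [0.4918 0.1737 0.181 ] shift [-0.0023  0.0006  0.0202]
0.05 tcp [0.5383 0.1734 0.1159] shift [-0.0265  0.0041  0.0964]
0.02 tcp [0.5557 0.1733 0.0914] shift [-0.0356  0.0054  0.1249]
0.005 tcp [0.5644 0.1732 0.0792] shift [-0.0401  0.0061  0.1392]
-0.007 tcp [0.5714 0.1732 0.0695] shift [-0.0438  0.0066  0.1507]
```

carry_out([
  [0.01,-0.0075,0.001,0.03,0.016],
  [0.01,-0.0165,0.002,0.06,0.016],
  [0.01,-0.0265,0.004,0.093,0.016],
  [0.01,-0.0265,0.004,0.094,0.016],
])

```text
t: 25.4
tcp_pos: [0.5373, 0.1718, 0.1139]
eef_rot: [-3.098, 0.308, 3.117]
contact_force: [-0.7, -0.9, -0.2]
opening: 0.239
```

```bash
python3 b2.py -.5 .5; python3 - <<'E'
from h import *
T=cam('top');S=cam('scene')
a=cv2.resize(T['img'][160:240,260:340,::-1],(400,400),interpolation=cv2.INTER_CUBIC);b=cv2.resize(S['img'][150:250,320:420,::-1],(400,400),interpolation=cv2.INTER_CUBIC)
cv2.imwrite('pics/b1.png',np.hstack([a,b]))
E
```

```text
t 25.4 q [ 0.385  0.663 -1.196  2.046  1.142  0.95   0.106] p [0.5373 0.1718 0.1139] open 0.0204 F [-0.7 -0.9 -0.2]
R [[-0.9527, 0.0374, 0.3015], [0.0232, 0.9984, -0.0507], [-0.3029, -0.0413, -0.9521]] tilt 0.3107 az -0.167
turn 0.0 axis in bay frame [-0.002  0.048  0.999]
mid now in bay frame [-0.0021 -0.0017  0.049 ]
0.13 tcp [0.4919 0.1738 0.1811] shift [ 0.0229 -0.0024 -0.0777]
0.05 tcp [0.5384 0.1735 0.1159] shift [-0.0016  0.0017 -0.0017]
0.02 tcp [0.5558 0.1733 0.0915] shift [-0.0108  0.0032  0.0268]
0.005 tcp [0.5645 0.1733 0.0793] shift [-0.0154  0.004   0.0411]
-0.007 tcp [0.5715 0.1732 0.0695] shift [-0.0191  0.0046  0.0525]
```

View pics/b1.png

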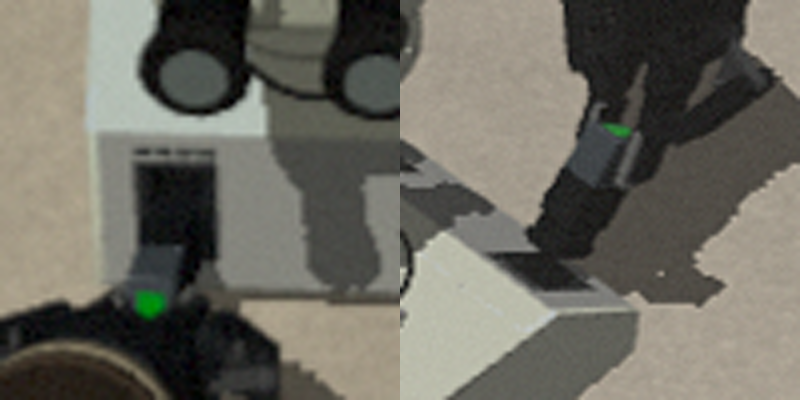

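carry_out([
  [0.01,-0.0016,0.0025,-0.0017,0],
  [0.01,-0.0047,0.003,0.008,0],
  [0.01,-0.0077,0.0035,0.0175,0],
  [0.01,-0.0108,0.004,0.0268,0],
  [0.01,-0.0108,0.004,0.0268,0],
])

```text
t: 26.0
tcp_pos: [0.5551, 0.1744, 0.0933]
eef_rot: [-3.098, 0.309, 3.118]
contact_force: [0.1, -3.9, -3.7]
opening: 0.243
```

```bash
python3 b2.py -.5 .5
```

```text
t 26.0 q [ 0.349  0.71  -1.149  2.023  1.193  0.943  0.088] p [0.5551 0.1744 0.0933] open 0.0208 F [ 0.1 -3.9 -3.7]
R [[-0.9524, 0.037, 0.3025], [0.0225, 0.9984, -0.0511], [-0.3039, -0.0418, -0.9518]] tilt 0.3118 az -0.167
turn 0.001 axis in bay frame [-0.003  0.048  0.999]
mid now in bay frame [0.0005 0.0011 0.0219]
0.13 tcp [0.4919 0.1738 0.1811] shift [ 0.0335 -0.0066 -0.1026]
0.05 tcp [0.5384 0.1735 0.1159] shift [ 0.009  -0.0025 -0.0266]
0.02 tcp [0.5558 0.1734 0.0915] shift [-0.0001 -0.0009  0.002 ]
0.005 tcp [0.5645 0.1733 0.0793] shift [-0.0047 -0.0002  0.0162]
-0.007 tcp [0.5715 0.1732 0.0695] shift [-0.0084  0.0004  0.0276]
```

carry_out([
  [0.01,-0.002,-0.0005,0.007,0],
  [0.01,-0.0035,-0.0003,0.012,0],
  [0.01,-0.005,0,0.0175,0],
  [0.01,-0.0067,0,0.0225,0],
  [0.01,-0.0084,0,0.0276,0],
  [0.01,-0.0084,0,0.0276,0],
], newtons=100)

```text
t: 26.6
tcp_pos: [0.5721, 0.1727, 0.0693]
eef_rot: [-3.098, 0.309, 3.118]
contact_force: [0.5, -1.4, -2.7]
opening: 0.238
```

```bash
python3 b2.py -.5 .5
```

```text
t 26.6 q [ 0.324  0.758 -1.104  2.003  1.247  0.93   0.073] p [0.5721 0.1727 0.0693] open 0.0204 F [ 0.5 -1.4 -2.7]
R [[-0.9523, 0.0374, 0.3028], [0.0229, 0.9984, -0.0513], [-0.3043, -0.0419, -0.9517]] tilt 0.3122 az -0.168
turn 0.001 axis in bay frame [-0.003  0.048  0.999]
mid now in bay frame [ 0.0004 -0.0006 -0.0075]
0.13 tcp [0.4919 0.1738 0.181 ] shift [ 0.0424 -0.0065 -0.1307]
0.05 tcp [0.5384 0.1735 0.1159] shift [ 0.0179 -0.0024 -0.0546]
0.02 tcp [0.5558 0.1734 0.0915] shift [ 0.0088 -0.0009 -0.0261]
0.005 tcp [0.5645 0.1733 0.0793] shift [ 0.0042 -0.0001 -0.0118]
-0.007 tcp [0.5715 0.1732 0.0695] shift [ 0.0005  0.0005 -0.0004]
```

carry_out([
  [0.01,-0.0003,0,0.001,0],
  [0.01,-0.0006,0,0.002,0],
  [0.01,-0.0006,0,0.002,0],
])

```text
t: 26.9
tcp_pos: [0.5722, 0.1728, 0.069]
eef_rot: [-3.096, 0.31, 3.119]
contact_force: [-15.5, -6.1, 19.9]
opening: 0.238
```

```bash
python3 b2.py -.5 .5 | head -5
```

```text
t 26.9 q [ 0.322  0.759 -1.104  2.003  1.248  0.932  0.071] p [0.5722 0.1728 0.069 ] open 0.0204 F [-15.5  -6.1  19.9]
R [[-0.9522, 0.037, 0.3032], [0.0219, 0.9984, -0.0529], [-0.3046, -0.0437, -0.9515]] tilt 0.3128 az -0.173
turn 0.002 axis in bay frame [-0.004  0.05   0.999]
mid now in bay frame [ 0.0003 -0.0005 -0.0078]
0.13 tcp [0.4919 0.1738 0.181 ] shift [ 0.0423 -0.0068 -0.131 ]
```

carry_out([
  [0.05,0,0,-0.0015,0],
  [0.05,0,0,-0.0015,0],
  [0.05,0,0,-0.0015,0],
  [0.05,0,0,-0.02,0],
  [0.05,0,0,-0.06,0],
  [0.03,0,0,-0.1,0],
  [0,0,0,-0.12,0],
  [0,0,0,-0.12,0],
])

```text
t: 27.7
tcp_pos: [0.5366, 0.1805, 0.186]
eef_rot: [-3.097, 0.314, 3.119]
contact_force: [-0.1, -0.3, 0.3]
opening: 0.079
```

```bash
python3 - <<'E'
from chk import *
st()
q=end('green',(275,185,315,225),(335,185,385,230)); q2=end('red',(425,205,475,240),z=.084); print('plate rel bay (expect 0,0,.031)',((q-BAY)@np.c_[UX,UY,N]).round(4),'red vs free',(q2-CC)[:2].round(4))
T=cam('top');S=cam('scene')
a=cv2.resize(T['img'][160:240,270:370,::-1],(500,400),interpolation=cv2.INTER_CUBIC);b=cv2.resize(S['img'][160:240,320:380,::-1],(300,400),interpolation=cv2.INTER_CUBIC)
cv2.imwrite('pics/b2.png',np.hstack([a,b]))
E
```

```text
t 27.7 q [ 0.453  0.577 -1.303  1.977  0.994  1.029  0.233] p [0.5366 0.1805 0.186 ] open 0.0068 F [-0.1 -0.3  0.3]
R [[-0.9508, 0.0361, 0.3075], [0.0214, 0.9985, -0.0511], [-0.3089, -0.042, -0.9502]] tilt 0.317 az -0.165
green 59 19 tri [0.5669 0.1709 0.0862] [0. 0.]
red 59 top@z [ 0.5485 -0.2061  0.084 ]
plate rel bay (expect 0,0,.031) [ 0.0005 -0.0001  0.0308] red vs free [0.0018 0.0006]
```

View pics/b2.png

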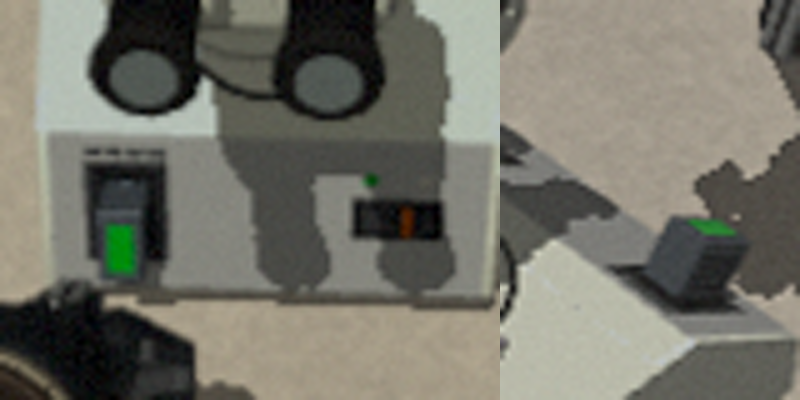

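The charged pack's end plate is 30.8 mm out and centred (0.5, -0.1 mm), the same as the home position measured on the flat pack. The switch still reads off at crop (407,220). Now I switch it on.

```bash
sed -i 's/w=f(-.006,.0038,.012)/w=f(-.006,.0038,-.028)/' sw.py; python3 sw.py
```

```text
t 27.95 q [ 0.451  0.582 -1.298  1.98   0.995  1.029  0.232] p [0.5357 0.1785 0.1818] open -0.0002 F [-0.1  0.4  0.2]
R [[-0.9527, 0.0375, 0.3016], [0.0223, 0.9983, -0.0534], [-0.3031, -0.0441, -0.952]] tilt 0.3113 az -0.175
t 27.95 q [ 0.451  0.582 -1.298  1.98   0.995  1.029  0.232] p [0.5357 0.1785 0.1818] open -0.0002 F [-0.1  0.4  0.2]
R [[-0.9527, 0.0375, 0.3016], [0.0223, 0.9983, -0.0534], [-0.3031, -0.0441, -0.952]] tilt 0.3113 az -0.175
to [0.5159 0.0285 0.2576] shift [-0.0074 -0.1538 -0.07  ]
to [0.5672 0.0195 0.0957] shift [-0.0074 -0.1538  0.1   ]
to [0.5762 0.0179 0.0672] shift [-0.0074 -0.1538  0.13  ]
tip u,y,h 0.026701754328335606 0.13236807524663938 0.12133388547384749
```

carry_out([
  [0,-0.002,-0.04,0,0.03],
  [0,-0.004,-0.085,0.01,0.03],
  [0,-0.006,-0.13,0.03,0.03],
  [0,-0.0074,-0.154,0.06,0.03],
  [0,-0.0074,-0.154,0.09,0.03],
  [0,-0.0074,-0.154,0.105,0.03],
  [0,-0.0074,-0.154,0.11,0.03],
  [0,-0.0074,-0.154,0.11,0.03],
])

```text
t: 28.75
tcp_pos: [0.5697, 0.0192, 0.0851]
eef_rot: [-3.106, 0.307, 3.087]
contact_force: [-0.3, 0.2, 0.0]
opening: 0.003
```

```bash
python3 sw.py
```

```text
t 28.75 q [ 0.694  0.704 -1.166  2.078  1.21   0.833  0.327] p [0.5697 0.0192 0.0851] open 0.0003 F [-0.3  0.2  0. ]
R [[-0.9518, 0.0652, 0.2997], [0.0518, 0.9973, -0.0523], [-0.3023, -0.0343, -0.9526]] tilt 0.3091 az -0.173
t 28.75 q [ 0.694  0.704 -1.166  2.078  1.21   0.833  0.327] p [0.5697 0.0192 0.0851] open 0.0003 F [-0.3  0.2  0. ]
R [[-0.9518, 0.0652, 0.2997], [0.0518, 0.9973, -0.0523], [-0.3023, -0.0343, -0.9526]] tilt 0.3091 az -0.173
to [0.5163 0.0283 0.2577] shift [-0.0009 -0.0003 -0.1809]
to [0.5672 0.0194 0.0958] shift [-0.0009 -0.0003 -0.0109]
to [0.5762 0.0179 0.0672] shift [-0.0009 -0.0003  0.0191]
tip u,y,h -0.0009427213645507711 -0.026662701446065102 0.022200764479908763
```

carry_out([
  [0,-0.001,0,0.01,-0.05],
  [0,-0.001,0,0.018,-0.05],
  [0,-0.001,0,0.0194,-0.05],
  [0,-0.001,0.006,0.0191,-0.05],
  [0,-0.001,0.01,0.0189,-0.05],
  [0,-0.001,0.014,0.0187,-0.05],
  [0,-0.001,0.018,0.0185,-0.05],
  [0,-0.001,0.018,0.0185,-0.05],
])

```text
t: 29.55
tcp_pos: [0.5769, 0.0356, 0.0676]
eef_rot: [-3.088, 0.305, 3.138]
contact_force: [-3.4, -2.9, 5.1]
opening: -0.001
```

```bash
python3 sw.py|tail -1; python3 bay.py | grep orange
```

```text
tip u,y,h -0.005360021812347312 -0.010268791896864676 0.0038392016922440524
orange [347.125 203.125] 8 0.00014695381915387097
```

carry_out([
  [0,0,0.002,0,0],
  [0,0,0.0025,0,0],
  [0,0,0.0025,-0.001,0],
  [0,0,-0.002,-0.005,0],
  [0,0,-0.002,-0.04,0],
  [0,0,-0.002,-0.09,0],
  [0,0,-0.002,-0.13,0],
  [0,0,-0.002,-0.13,0],
])

```text
t: 30.4
tcp_pos: [0.5391, 0.0432, 0.1966]
eef_rot: [-3.089, 0.312, 3.141]
contact_force: [0.7, 0.7, 0.8]
opening: -0.001
```

```bash
python3 bay.py | grep orange; python3 - <<'E'
from chk import *
st()
q=end('green',(275,185,315,225),(335,185,385,230)); q2=end('red',(425,205,475,240),z=.084);a=end('amber',(430,232,475,265),z=.084); print('plate rel bay',((q-BAY)@np.c_[UX,UY,N]).round(4),'red',(q2-CC)[:2].round(4),'amber',(a-NEAR)[:2].round(4))
T=cam('top'); save(T,'f.png',(260,100,500,280),3.3)
E
```

```text
orange [347.05555556 203.83333333] 18 0.00025232096555697866
t 30.45 q [ 0.843  0.54  -1.398  2.043  0.943  0.941  0.538] p [0.5388 0.0417 0.1943] open 0.0002 F [ 0.3 -0.8  0.7]
R [[-0.9525, 0.0186, 0.3041], [0.0023, 0.9985, -0.0539], [-0.3047, -0.0506, -0.9511]] tilt 0.314 az -0.175
green 59 18 tri [0.567  0.1707 0.0862] [0.0002 0.0002]
red 59 top@z [ 0.5485 -0.2061  0.084 ]
amber 64 top@z [ 0.4871 -0.1975  0.084 ]
plate rel bay [ 0.0006 -0.0003  0.0307] red [0.0018 0.0006] amber [-0.0003 -0.0003]
```

View pics/f.png

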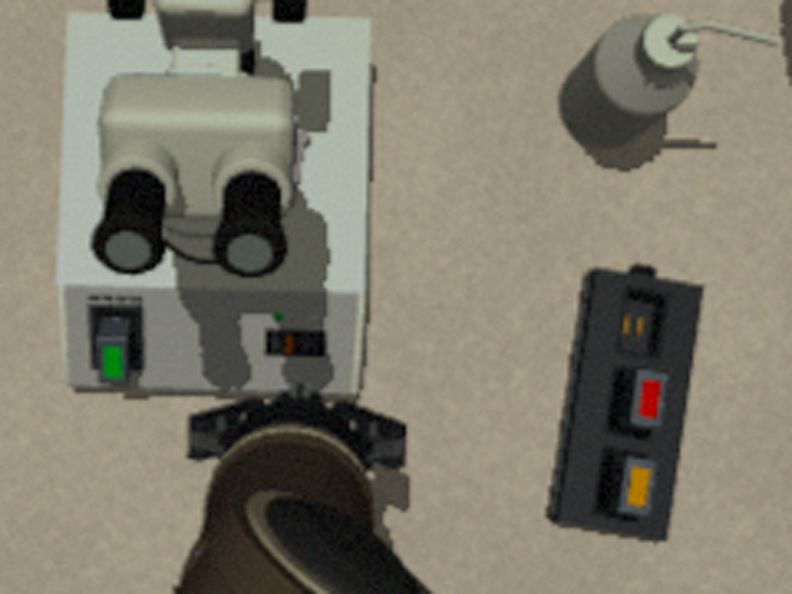

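The final view shows the switch on (crop 290,343), green home in the bay, red in the middle pocket, amber untouched, and the arm clear.

```bash
python3 - <<'E'
from h import *
T=cam('top')
for n,lo,b in(('red',((172,6),150,60),(425,205,475,240)),('amber',((12,28),150,80),(430,232,475,265))):
    u,k,m=seg(T,lo,b); print(n,np.nanmedian(T['W'][m],0).round(4))
print(arm.job_done())
E
```

```text
red [ 0.5491 -0.2061  0.0836]
amber [ 0.4873 -0.1975  0.0837]
the job is handed in; nothing more can be done
None
```

I finished the job and handed it in at about 30.5 s of the 72 s. All my last checks passed, though the hand-in gives no verdict.

**How it was done:** The moves cannot tilt the tool directly, so I tilted it about 18° by pushing the arm against its reach limit. A half turn about that tilted axis then swapped a pack between upright and in line with the bay. The order was lamp off, flat pack to the middle pocket, charged pack into the bay, lamp on.

**Last checks:**

| Item | Reading | Expected |
|---|---|---|
| Switch ridge | within 0.3 mm of its original "on" position | on |
| Charged pack end plate | 30.7 mm out of the bay, within 0.6 mm of centre | 31 mm out, centred |
| Flat pack | top at 83.6 mm, about 2 mm from pocket centre | 84 mm, within 6 mm |
| Charging pack | moved less than 1 mm | under 12 mm |
| Arm | clear of everything, no contact force | touching nothing |

I never measured the dish, bottle or camera again, but the arm did not go near them.

**What failed or disagreed:**
- The first slide on the switch stopped short and the ridge did not move. The camera showed this, and a second, longer slide moved it fully off.
- The plane heights at the bay and switch disagreed by about 2 mm. I settled this by light contact with the panel.
- Joint 6 read 1.852 against its stated limit of 1.85 while I was tilting the tool; no error was reported.

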